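Set the air metering valve: clear the wheel, shut it, back off two turns

TASK

Set the bench's air metering valve. Lift off the screwdriver that was left lying across its handwheel and lay it down (no dropping) on the worktop, a hand's breadth clear of the wheel all along its length; then turn the wheel clockwise until it stops shut, and from that stop back it off exactly two full turns anticlockwise. Finish with the gripper still closed round the wheel's crank handle, holding the wheel still at that setting so that it cannot creep, and leave the other things on the bench where they are.

Things in the scene. Friction and masses are not known exactly. Their poses are not given: they have to be found in the camera images.
- valve: air metering valve on a grey mounting plate (96 x 248 x 8 mm), fixed; origin on the worktop straight under the stem, z up, y along plate and pipe. Plate reaches 113 mm to +y (pipe elbow end) and 135 mm to -y, where a round face-up gauge (50 mm, top at 78 mm) sits 102 mm from the stem and the coupling ends at 150 mm. But for stem, wheel and handle nothing stands above 80 mm
- valve_axis (a point): point on the vertical axis of the stem and handwheel, 97 mm above the worktop: level with the top of the wheel's rim when the valve is shut. The handwheel is plain cast metal, 114 mm over the rim, rim a 14 mm round bar on a circle of 50 mm radius, three spokes, the hub no higher than 4 mm above the top of the rim
- wheel (a joint): turn of the handwheel in rad: 0 = shut, against a hard stop; it grows as the wheel is turned anticlockwise seen from above (opening), 6.283 a turn, up to 25.1. Starts between half a turn and a turn open. Packing friction about 0.12 N m (2.4 N at the handle), it stays where it is left; wheel, stem and handle rise 2 mm a turn as it opens
- handle_mid (a point): centre of the crank handle: an upright black grip, round, 22 mm thick and 60 mm tall, that stands on the rim 50 mm from the wheel's axis and goes round with the wheel; its centre is about 129 mm above the worktop with the valve shut. It revolves freely on its own spindle, so it can be carried round the circle without turning the gripper
- driver_grip (a point): middle of the round handle (20 mm thick, 85 mm long, sides 16 mm apart where it is gripped) of the small screwdriver, 10.5 mm above its underside, close to the balance point. The handle's own y axis runs lengthwise, the blade points to -y. It starts lying on the rim, handle as a chord across it about 36 mm from the wheel's axis on the side away from the crank handle, blade overhanging
- driver_tip (a point): tip of the screwdriver's 4 mm thick blade, 120 mm from the middle of its handle; driver 164 mm long in all
- bare_spot (a point): point on the worktop in a bare patch beyond and to the right of the valve, where the screwdriver's handle can be laid with the blade pointing away from the robot: but for thin test leads the patch is clear 6 cm to either side, 5 cm towards the robot and 15 cm away from it. 10 cm to its left a crate (175 mm tall) begins, 10 cm to its right a power supply (206 mm)
- driver: the same screwdriver, 60 g; origin on its underside half-way along its 164 mm; y axis lengthwise, handle to +y, blade to -y
- handle: the crank handle's grip itself; origin at its centre (same point as handle_mid), z up along its spindle
- glue_mid (a point): centre of a glue bottle, 36 mm round, 106 mm tall, standing (leave alone)
- cleaner_mid (a point): centre of a small cleaner bottle, 42 mm round, 90 mm tall, standing (leave alone)
- dish_mid (a point): centre of a round steel dish of screws, 68 mm across, 18 mm tall (leave alone)
- tape_mid (a point): centre of a roll of marking tape lying flat, 71 mm across, 24 mm tall (leave alone)
- shell_a_mid (a point): centre of a half housing, 27 x 74 x 13 mm (leave alone)
- board_mid (a point): centre of a circuit board, 30 x 94 x 10 mm (leave alone)

How it is judged (in metres and radians):
On the way, in this order (a step that is already met when the one before it is completed fails the run):
1. the screwdriver is held and lifted clear above the wheel (height (world z) of driver_grip above 0.125 m and contact force between the fingers and driver above 0.5 N), for 0.1 s.
2. the screwdriver lies on the worktop, let go and at rest, handle, middle and tip each more than 12 cm from the stem (height (world z) of driver_grip below 0.017 m and height (world z) of driver_tip below 0.022 m and horizontal distance between each of driver_grip, driver_tip, driver and valve_axis above 0.12 m and linear speed of driver below 0.03 m/s and contact force between the fingers and driver below 0.1 N), for 0.3 s.
3. the wheel is shut against its stop (within 0.08 rad) (value of joint wheel below 0.08 rad), for 0.2 s.
At the end, for the whole second after the job is handed in: the wheel stands still (under 0.05 rad/s) two turns (12.57 +-0.2 rad) open from its stop, the fingers grip the crank handle (over 3 N, grasp point within 20 mm of its centre line), and the screwdriver lies at rest on the worktop, handle, middle and tip each over 12 cm from the stem (value of joint wheel between 12.366 and 12.766 rad and velocity of joint wheel between -0.05 and 0.05 rad/s and contact force between the fingers and handle above 3 N and horizontal distance between the grasp point and handle_mid below 0.02 m and height (world z) of driver_grip below 0.017 m and height (world z) of driver_tip below 0.022 m and horizontal distance between each of driver_grip, driver_tip, driver and valve_axis above 0.12 m and linear speed of driver below 0.03 m/s); the arm keeps its last pose, push and grip.
It fails at once if the screwdriver falls or is flung (faster than 0.8 m/s while not in the fingers) (linear speed of driver above 0.8 m/s and contact force between the fingers and driver below 0.05 N).
It fails at once if a bystander is pushed more than 3 cm (distance of any of glue_mid, cleaner_mid, dish_mid, tape_mid, shell_a_mid, board_mid from where it was at the start of the episode above 0.03 m).
It also fails if it takes over 67 s, if anything falls off the work surface, if the arm or the gripper's body presses on something with over 40 N, if the wrist force passes 120 N, or if a joint passes its speed limit or range.

ROBOT

A 6-joint arm with a two-finger parallel gripper is mounted at the origin on the work surface; the furniture and walls round the work are solid. World frame = base frame: x ahead of the robot, y to its left, z up, the work surface at z = 0. Lengths are in mm, angles in rad, forces in N, time in s.
With the tool pointing down it reaches from about 350 to 975 mm from the base axis. Payload 7.1 kg.
Tool frame: the origin (TCP) lies on the mounting face of the last link; the fingertips stand 182 mm ahead of it and the grasp point (between the pads) lies 163 mm ahead of it (ctrl.finger_overhang is the distance from the TCP to the fingertips, in mm); z points along the fingers, y is the direction in which the jaws open and shut (so a half turn about z gives the same grasp; the last joint's range is limited). The gripper opens to 88 mm and grips with 3 to 60 N. Pads are 20 mm wide; open, the fingers measure 115 mm over their backs; the gripper's body (75 mm by 178 mm) begins 61 mm behind the grasp point.
Start: joints at [1.084, 0.423, 1.63, -0, 1.089, -0.019], TCP at [281.795, 557.851, 404.675] pointing down, gripper open.
Joint ranges: [-3, 3], [-0.9, 2.11], [0.09, 2.58], [-1.31, 4.45], [0.11, 2.69], [-2.54, 2.54]. Speed limits (rad/s): [2.39, 2.39, 3.01, 3.14, 3.14, 3.14].

INTERFACE

Orientations are given as a rotation vector (axis times angle).
In Python, from workcell import ctrl, viewer, recognise gives the robot as it stands.
- The arm moves only by the shell command python3 -m handwheel 'ROWS'. ROWS is JSON, a list of rows, each an object of numbers: "gripper": the closure, from 0 (fully open) to 1 (shut); "tx", "ty", "tz": the shift along the tool's x, y, z in m; "rx", "ry", "rz": the turn, a rotation vector about the tool's x, y, z in degrees. In form: [{"gripper": .., "tx": .., "ty": .., "tz": .., "rx": .., "ry": .., "rz": ..}, ...]. A call has 1 to 8 rows; each row shifts and turns the commanded pose from where the row before left it, along the tool's axes as they then stand; what a row does not reach is not made up. A row lasts 1/8 s, in which the tool goes at most 62.5 mm and 10.7 degrees, less where a joint would pass 70% of its speed; a pose out of reach is approached as far as the arm can. A call with a gripper value outside its range is refused whole. The fingers move at their own pace and stop on an object; the grip force is fixed at half the most. Time passes only in rows, so rows that do not move let the fingers close. It gives the time, the measured TCP pose, the force and the opening at its end, in the units of the state.
- ctrl.get_obs(): the state, without advancing time (a new reading comes with each control period).
- viewer.get_image(name): name is "side" or "top"; returns a dict with "image" (420x560x3 uint8, red, green, blue), "range_z" (420x560 float32, mm along the optical axis (not along the pixel's ray), 0 where there is no reading), "vfov" (degrees; the focal length in pixels is half the picture's height over the tangent of half this angle, whatever the lens; pixels are square), "cx", "cy" (the principal point, pixels), "extrinsics" (4x4, takes a point from world to camera coordinates). Camera axes: x right, y up, looking along -z (the intrinsics and any distortion apply to the point x, -y, -z); pixel columns grow to the right and rows downward; lengths in mm; the calibration is good to about 2 mm. A picture is of the moment at which its call begins.
- ctrl.close_job(): hands the job in, once; it reports no verdict.
Trained networks look in a picture, given as the dict that the camera call returned (one of the last four; its "shot" number tells which), for a name from the list of things; names that differ only in an ending like _2 or _b are one class to them, and where a whole thing is asked for, a point or a joint stands for the part that bears it (a point fixed in the world has none). Each returns a list of dicts, best first, with "p" (0 to 1); they miss things now and then, are a little off and sometimes report something else, mostly with a low value. They report only what shows in the picture. A call takes as long as a camera call.
- recognise(picture, name): "xy" ([column, row] as shares, 0 to 1, of the picture: columns of its width, rows of its height, amid what is visible of it).
The state is a dict: "t": time; "qpos": joint angles; "qvel": joint speeds; "joint_torque": joint torques, N m; "ee_pos": TCP position; "orientation": TCP orientation; "ft_force": force on the tool from outside, world axes, zero at the start; "moment": the same for the moment, N m; "width": finger opening in mm.
Only numpy, scipy, OpenCV 4.12 (cv2) and the standard library are available. Lean on these libraries where they do the work, as an engineer would, in place of code of your own. Each camera call takes 0.05 s, during which the arm holds its last target.

## Working session

There is one attempt and no reset: what is moved stays moved. The work goes in short steps, Python scripts to look and compute and a shell command to move; the robot and the scene stay as the last step left them, time stands still between calls to the robot, and variables do not carry over. Pictures are saved under pics/ and viewed, and the job is handed in when it is done.

```bash
ls; mkdir -p pics
python3 - <<'E'
from workcell import ctrl, viewer, recognise
import cv2
print(ctrl.get_obs())
for n in ["side","top"]:
    im=viewer.get_image(n)
    cv2.imwrite(f"pics/{n}0.png",im["image"][:,:,::-1])
    print(n,im["vfov"],im["cx"],im["cy"],im["extrinsics"], [k for k in im])
    for k in ["valve","handle_mid","driver_grip","driver_tip","driver","bare_spot","valve_axis","glue_mid","cleaner_mid"]:
        print(k,[(r["xy"],round(r["p"],2)) for r in recognise(im,k)][:2])
E
```

```text
pics
{'t': 0.0, 'qpos': array([ 1.08399580e+00,  4.23818472e-01,  1.63068512e+00,  1.50449088e-06,
        1.08860186e+00, -1.90400306e-02]), 'qvel': array([ 0.00156672,  0.00096609,  0.00102596, -0.00035913,  0.0008332 ,
        0.00079233]), 'joint_torque': array([ 2.81618222e-04, -5.44619644e+01, -2.73670274e+01,  6.42723357e-02,
        2.28267268e-02, -2.19666817e-04]), 'ee_pos': array([281.67355159, 557.61562141, 403.9173754 ]), 'orientation': array([-7.27989086e-01, -3.05569052e+00,  2.29988849e-03]), 'ft_force': array([-0.30694324, -0.51909094,  0.23834586]), 'moment': array([-0.06337599,  0.0282432 ,  0.04519938]), 'width': 88.07914548341779}
side 50.055037569770725 277.14840435282497 208.40822567220246 [[ 9.70429038e-01 -2.41207641e-01 -9.29279431e-03 -4.58537852e+02]
 [ 1.68968109e-01  6.51293574e-01  7.39774600e-01 -3.55491507e+01]
 [-1.72386949e-01 -7.19468939e-01  6.72790595e-01 -1.09931564e+03]
 [ 0.00000000e+00  0.00000000e+00  0.00000000e+00  1.00000000e+00]] ['image', 'range_z', 'vfov', 'cx', 'cy', 'extrinsics', 'shot']
valve [([0.4877, 0.6143], 0.66)]
handle_mid [([0.4529, 0.561], 0.75), ([0.483, 0.5757], 0.24)]
driver_grip [([0.5154, 0.539], 0.86), ([0.5637, 0.5148], 0.69)]
driver_tip [([0.5171, 0.5457], 0.76)]
driver [([0.513, 0.5326], 0.53)]Traceback (most recent call last):
  File "<stdin>", line 9, in <module>
ValueError: it knows: board_mid, cleaner_mid, dish_mid, driver, driver_grip, driver_tip, glue_mid, handle, handle_mid, shell_a_mid, tape_mid, valve, valve_axis, wheel
```

```bash
cat > h.py <<'E'
from workcell import ctrl, viewer, recognise
import cv2, numpy as np
from scipy.spatial.transform import Rotation as R
def f(im): return im["image"].shape[0]/2/np.tan(np.radians(im["vfov"]/2))
def proj(im,P):
    P=np.atleast_2d(P); E=im["extrinsics"]; c=P@E[:3,:3].T+E[:3,3]
    return np.c_[im["cx"]+f(im)*c[:,0]/-c[:,2], im["cy"]+f(im)*-c[:,1]/-c[:,2]]
def unp(im,u,v,d=None,z=None):
    E=im["extrinsics"]; r=np.array([(u-im["cx"])/f(im),-(v-im["cy"])/f(im),-1.])
    Rw=E[:3,:3].T; o=-Rw@E[:3,3]; rw=Rw@r
    if z is not None: d=(z-o[2])/rw[2]
    return o+rw*d
def dep(im,u,v): 
    return float(im["range_z"][int(round(v)),int(round(u))])
def cloud(im):
    v,u=np.mgrid[0:420,0:560]; d=im["range_z"]; E=im["extrinsics"]
    c=np.stack([(u-im["cx"])/f(im)*d,-(v-im["cy"])/f(im)*d,-d],-1)
    P=(c-E[:3,3])@E[:3,:3]
    P[d<=0]=np.nan
    return P
def save(im,name): cv2.imwrite(f"pics/{name}.png",im["image"][:,:,::-1])
def grasp():
    o=ctrl.get_obs(); Rm=R.from_rotvec(o["orientation"]).as_matrix()
    return o["ee_pos"]+Rm[:,2]*163, Rm, o
E
python3 - <<'E'
from h import *
for n in ["side","top"]:
    im=viewer.get_image(n)
    save(im,n+"0"); np.savez(f"pics/{n}0.npz",**{k:v for k,v in im.items()})
    print(n,im["extrinsics"][:3,:3].T@-im["extrinsics"][:3,3])
    for k in ["valve","wheel","handle_mid","driver_grip","driver_tip","driver","valve_axis","glue_mid","cleaner_mid","dish_mid","tape_mid","shell_a_mid","board_mid"]:
        for r in recognise(im,k)[:2]:
            u,v=r["xy"][0]*560,r["xy"][1]*420
            print(k,round(r["p"],2),(round(u),round(v)),unp(im,u,v,dep(im,u,v)).round())
print(ctrl.get_obs()["t"])
E
```

```text
side [ 261.47745066 -878.37335671  761.64648381]
valve 0.75 (274, 259) [ 400. -271.   53.]
wheel 0.73 (272, 242) [ 400. -254.   88.]
handle_mid 0.71 (254, 236) [ 359. -275.  135.]
driver_grip 0.69 (289, 203) [489. -55.   5.]
driver_grip 0.59 (287, 226) [ 434. -245.  115.]
driver_tip 0.76 (289, 228) [ 435. -251.  116.]
driver_tip 0.42 (236, 286) [ 313. -282.    5.]
driver 0.83 (287, 227) [ 433. -246.  114.]
valve_axis 0.54 (235, 286) [ 311. -283.    4.]
glue_mid 0.57 (345, 231) [ 570. -231.   54.]
cleaner_mid 0.81 (283, 173) [495.  23.  40.]
dish_mid 0.8 (269, 183) [458.  36.   2.]
dish_mid 0.31 (288, 229) [ 434. -251.  113.]
tape_mid 0.88 (320, 218) [ 540. -151.   25.]
shell_a_mid 0.62 (289, 203) [489. -56.   4.]
shell_a_mid 0.58 (255, 237) [ 362. -277.  134.]
board_mid 0.55 (237, 284) [ 316. -277.    4.]
top [ 286.98048887 -153.67125537  951.84588237]
valve 0.78 (309, 240) [ 395. -230.   64.]
wheel 0.83 (319, 240) [ 392. -250.   93.]
handle_mid 0.63 (319, 240) [ 391. -249.   93.]
driver_grip 0.71 (314, 221) [ 430. -236.  112.]
driver_tip 0.93 (313, 217) [ 438. -234.  117.]
driver_tip 0.41 (236, 204) [486. -53.   4.]
driver 0.62 (314, 220) [ 431. -235.  116.]
valve_axis 0.68 (306, 240) [ 395. -223.   52.]
glue_mid 0.59 (305, 163) [ 574. -217.   70.]
cleaner_mid 0.83 (196, 194) [494.  31.  71.]
cleaner_mid 0.66 (304, 164) [ 574. -216.   68.]
dish_mid 0.72 (204, 218) [450.  23.   1.]
tape_mid 0.64 (265, 176) [ 560. -123.   -1.]
shell_a_mid 0.57 (235, 204) [485. -52.   6.]
board_mid 0.78 (330, 278) [ 311. -286.    5.]
1.7
```

View pics/side0.png

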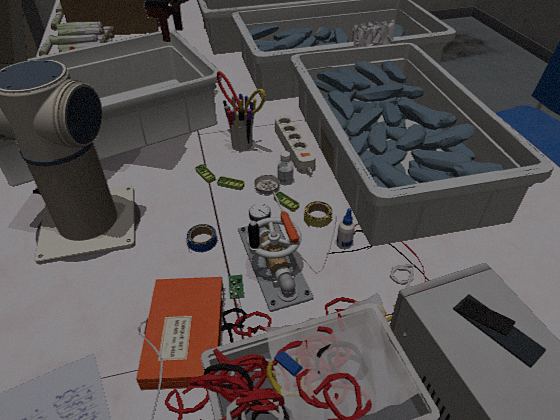

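View pics/top0.png

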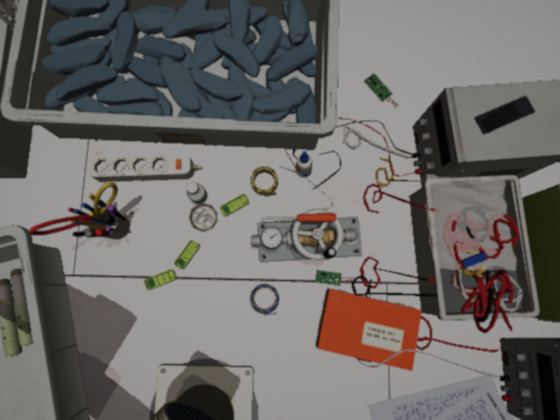

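Run:
```python
from h import *
im=dict(np.load("pics/top0.npz")); I=im["image"][:,:,::-1]
cv2.imwrite("pics/c1.png",cv2.resize(I[180:290,225:385],None,fx=5,fy=5,interpolation=cv2.INTER_CUBIC))
cv2.imwrite("pics/c2.png",cv2.resize(I[50:220,270:450],None,fx=4,fy=3.5,interpolation=cv2.INTER_CUBIC))
s=dict(np.load("pics/side0.npz")); J=s["image"][:,:,::-1]
cv2.imwrite("pics/c3.png",cv2.resize(J[190:310,200:360],None,fx=5,fy=5,interpolation=cv2.INTER_CUBIC))
# projected world ticks
for x in [400,500,600,650,700,750,800]: print(x,proj(im,[[x,y,0] for y in (-250,-300,-350,-400,-450)]).round().tolist())
```

```text
400 [[315.0, 241.0], [336.0, 241.0], [356.0, 242.0], [377.0, 242.0], [397.0, 243.0]]
500 [[315.0, 201.0], [336.0, 201.0], [356.0, 202.0], [376.0, 202.0], [396.0, 203.0]]
600 [[316.0, 162.0], [336.0, 163.0], [355.0, 163.0], [375.0, 164.0], [395.0, 164.0]]
650 [[316.0, 143.0], [335.0, 144.0], [355.0, 144.0], [375.0, 145.0], [394.0, 145.0]]
700 [[316.0, 125.0], [335.0, 125.0], [355.0, 126.0], [374.0, 126.0], [394.0, 127.0]]
750 [[316.0, 107.0], [335.0, 107.0], [355.0, 108.0], [374.0, 108.0], [393.0, 109.0]]
800 [[316.0, 89.0], [335.0, 89.0], [354.0, 90.0], [374.0, 90.0], [393.0, 91.0]]
```

View pics/c1.png

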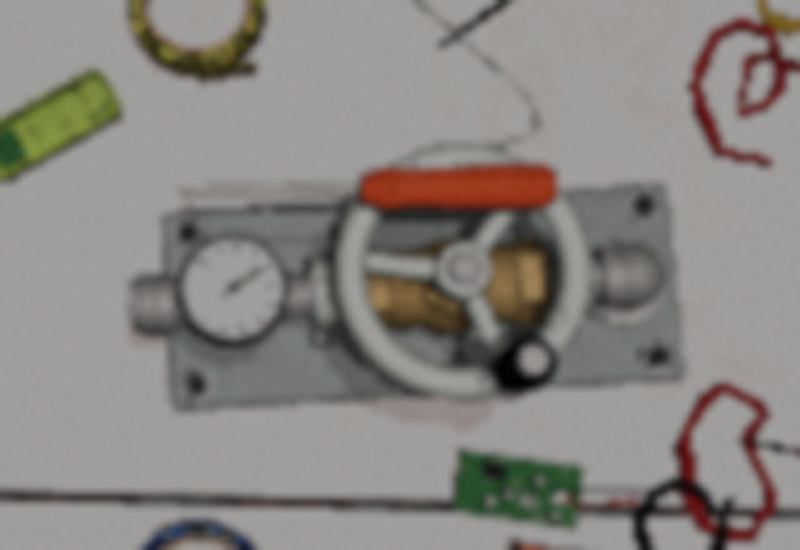

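View pics/c2.png

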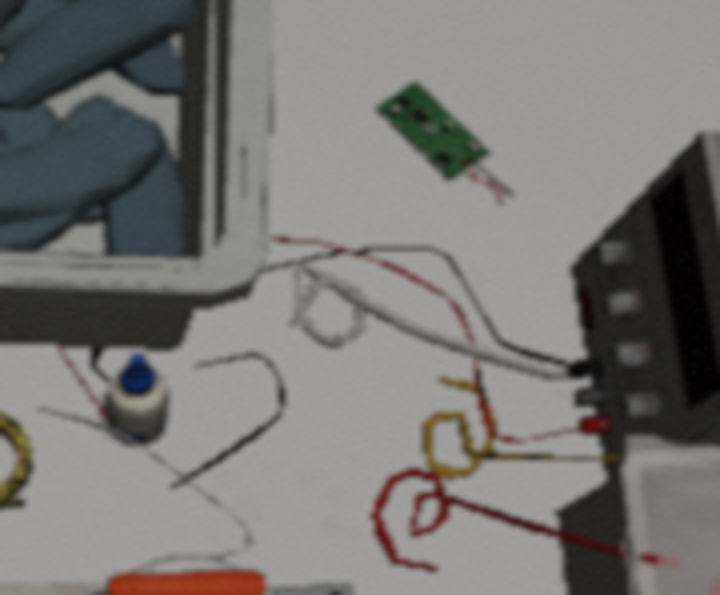

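View pics/c3.png

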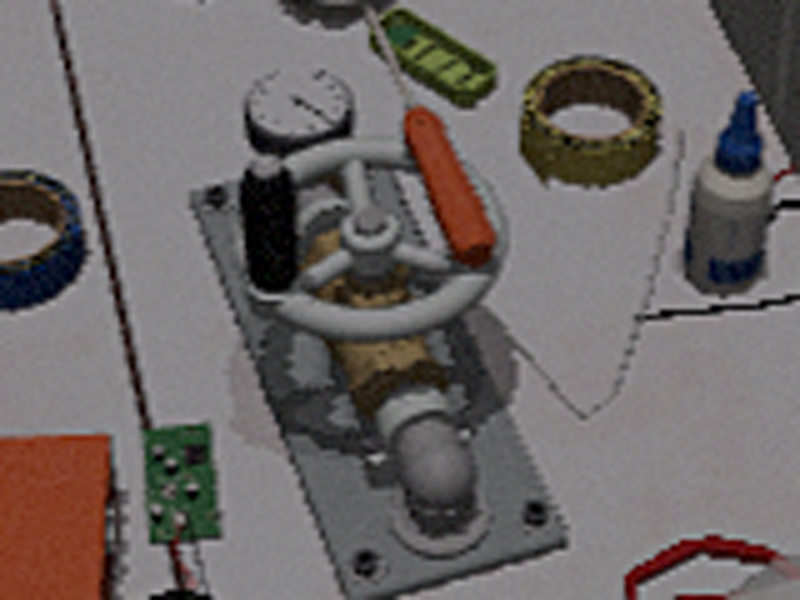

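Run:
```python
from h import *
for n in ["top","side"]:
    im=dict(np.load(f"pics/{n}0.npz")); P=cloud(im); hsv=cv2.cvtColor(im["image"],cv2.COLOR_RGB2HSV)
    X,Y,Z=P[...,0],P[...,1],P[...,2]
    reg=(X>300)&(X<500)&(Y>-360)&(Y<-120)
    m=reg&(hsv[...,1]>140)&(hsv[...,0]<12)&(Z>100)
    p=P[m]; c=np.median(p,0); 
    q=p[:,:2]-p[:,:2].mean(0); w,V=np.linalg.eigh(q.T@q); a=V[:,1]; t=q@a
    print(n,"driver",len(p),p.mean(0).round(1),"axis",a.round(3),"range",t.min().round(),t.max().round(),"mid",(p[:,:2].mean(0)+a*(t.min()+t.max())/2).round(1),"ztop",np.percentile(p[:,2],[10,50,95]).round(1))
    s=q@V[:,0]; print(" width",np.percentile(s,[1,99]).round(1))
    m=reg&(hsv[...,2]<60)&(Z>105); p=P[m]; print(" handle",len(p),np.nanmedian(p,0).round(1),p.min(0).round(),p.max(0).round())
    m=reg&(Z>140); p=P[m]; print(" htop",len(p),np.nanmedian(p,0).round(1),p.min(0).round(),p.max(0).round())
    # wheel ring
    m=reg&(Z>85)&(Z<106)&(hsv[...,1]<60); p=P[m]
    A=np.c_[p[:,:2],np.ones(len(p))]
    c=np.array([392.,-252.])
    from scipy.optimize import least_squares
    pr=p[np.abs(np.hypot(*(p[:,:2]-c).T)-50)<18]
    r=least_squares(lambda x:np.hypot(pr[:,0]-x[0],pr[:,1]-x[1])-50,c,loss="soft_l1"); print(" ring",r.x.round(1),np.percentile(pr[:,2],[50,95]))
# heights on area
im=dict(np.load("pics/top0.npz")); P=cloud(im)
for x in range(480,860,20):
    row=[]
    for y in range(-180,-520,-20):
        u,v=proj(im,[x,y,0])[0]; row.append("%4.0f"%P[int(round(v)),int(round(u)),2])
    print(x," ".join(row))
```

```text
top driver 304 [ 437.4 -241.3  116.8] axis [-0.037  0.999] range -40.0 43.0 mid [ 437.4 -239.9] ztop [114.  116.6 120.5]
 width [-10.    7.9]
 handle 69 [ 355.9 -258.5  155.9] [ 349. -275.  106.] [ 429. -249.  165.]
 htop 96 [ 358.3 -263.4  159.1] [ 348. -275.  140.] [ 368. -254.  166.]
 ring [ 403.3 -244.1] [ 97.36444178 100.40214641]
side driver 275 [ 434.2 -249.8  116. ] axis [0.143 0.99 ] range -39.0 51.0 mid [ 435.  -244.1] ztop [110.5 115.8 119.8]
 width [-16.1  75. ]
 handle 259 [ 359.9 -274.1  135. ] [ 349. -284.  105.] [ 445. -211.  163.]
 htop 139 [ 359.4 -272.1  154.9] [ 350. -278.  140.] [ 371. -259.  165.]
 ring [ 402.7 -248.8] [95.4520425  99.25567426]
480   -2    2   -2    4   95    1   -1   -1   -0    0   10    2    2   -2   -1    2   45
500   -1    1    1    2   -3    0    4   -1    0    1   -2    9    1   -1   -3   83   49
520   -1    0    1   -1    1    0    1   -1    2    3    0    0    0    1   -0   -1   54
540   -0   -2   -2    3    1   -2   -1   -3   -0    2    5    4   -1    0    3   -0   -1
560   -1   -1   42    1   -0   45    2   -3   -1    1   -1    6    1 
[... 565 characters left out ...]
77  177  176  176  179  162    2   -1    2    8   -2   -2   -1    1   -1   18
720   10   62   68   69  133  178  175    4   -4    2   -0    1    1   -0    4    2   -1
740  127   64   70   70  131  178  178   -1    0   -1   -4   -0    1   -0   -1   -2    2
760  145  139   71   63  130  178  175   -0   -1    1   -3   -0    1   -2    2   -2   -1
780  148  144  137   60  126  181  175    0    1    1    1    1    2    8   -0   -0   -1
800  142  139  139   12  123  178  177    0   -0    1    4    3    6    7    0   -0   -3
820   99   93   11   11  120  179  175   -0   -1   -2    5    6    2   -3    1   -0   -1
840   11   13   32   34  114  182  176    0   -2   -1   -0    5   -3   -2   -2    0    1
```

Run:
```python
from h import *
T=dict(np.load("pics/top0.npz"));S=dict(np.load("pics/side0.npz"))
print("hub",unp(T,225+466/5,180+268/5,z=101),unp(S,200+370/5,190+225/5,z=101))
print("captop",unp(T,225+531/5,180+357/5,z=161),unp(S,200+268/5,190+165/5,z=161))
# handle: side, axis line mid
print("hmid side",unp(S,200+269/5,190+225/5,z=131))
print("grip ends top",unp(T,225+363/5,180+190/5,z=110),unp(T,225+556/5,180+186/5,z=110))
print("grip ends side",unp(S,200+418/5,190+115/5,z=110),unp(S,200+478/5,190+250/5,z=110))
print("tip top",unp(T,225+182/5,180+189/5,z=110), "side", unp(S,200+372/5,190+14/5,z=110))
g,Rm,o=grasp(); print(g,Rm.round(3),o["width"])
```

```text
hub [ 404.38361437 -246.26110456  101.        ] [ 404.95963217 -248.90304651  101.        ]
captop [ 360.51235331 -266.20966891  161.        ] [ 361.626401   -265.07697397  161.        ]
hmid side [ 360.13918827 -267.59628557  131.        ]
grip ends top [ 436.31225026 -200.16751171  110.        ] [ 440.18676652 -284.36736255  110.        ]
grip ends side [ 438.23892697 -199.06663594  110.        ] [ 441.50516411 -281.81805919  110.        ]
tip top [ 434.78692708 -121.3618888   110.        ] side [ 435.01886906 -129.56183923  110.        ]
[281.77672298 557.84836813 241.65930563] [[-0.893  0.451 -0.   ]
 [ 0.451  0.893 -0.   ]
 [ 0.    -0.    -1.   ]] 87.61196690758976
```

Run:
```python
from h import *
T=dict(np.load("pics/top0.npz"));P=cloud(T)
a=np.array([281.8,557.8]);b=np.array([438.8,-241.5]);d=b-a;L=np.hypot(*d);d/=L;n=np.array([-d[1],d[0]])
q=P.reshape(-1,3);q=q[~np.isnan(q[:,0])];t=(q[:,:2]-a)@d;s=(q[:,:2]-a)@n
for k in range(0,900,60):
    m=(t>=k)&(t<k+60)&(abs(s)<110); print(k,m.sum(), q[m,2].max().round() if m.any() else None)
S=dict(np.load("pics/side0.npz"));q=cloud(S).reshape(-1,3);q=q[~np.isnan(q[:,0])];t=(q[:,:2]-a)@d;s=(q[:,:2]-a)@n
for k in range(0,900,60):
    m=(t>=k)&(t<k+60)&(abs(s)<110); print(k,m.sum(), q[m,2].max().round() if m.any() else None)
```

```text
0 0 None
60 1290 78.0
120 853 171.0
180 4591 179.0
240 2445 204.0
300 2738 171.0
360 2833 194.0
420 2256 16.0
480 2241 65.0
540 2341 92.0
600 2209 17.0
660 2225 114.0
720 2282 119.0
780 2289 166.0
840 1987 122.0
0 663 347.0
60 557 347.0
120 220 177.0
180 2959 177.0
240 956 203.0
300 1176 170.0
360 1665 190.0
420 1037 14.0
480 1142 19.0
540 1472 92.0
600 1075 15.0
660 1096 113.0
720 1447 117.0
780 2556 165.0
840 2769 120.0
```

```bash
python3 -m handwheel '[{"gripper":0.3,"tz":-0.04},{"gripper":0.5,"tx":-0.0358,"ty":-0.0459},{"gripper":0.6,"tx":-0.0358,"ty":-0.0459},{"gripper":0.6,"tx":-0.0358,"ty":-0.0459},{"gripper":0.6,"tx":-0.0358,"ty":-0.0459},{"gripper":0.6,"tx":-0.0358,"ty":-0.0459},{"gripper":0.6,"tx":-0.0358,"ty":-0.0459},{"gripper":0.6,"tx":-0.0358,"ty":-0.0459}]'
python3 -m handwheel '[{"gripper":0.6,"tx":-0.0358,"ty":-0.0459},{"gripper":0.6,"tx":-0.0358,"ty":-0.0459},{"gripper":0.6,"tx":-0.0358,"ty":-0.0459},{"gripper":0.6,"tx":-0.0358,"ty":-0.0459},{"gripper":0.6,"tx":-0.0358,"ty":-0.0459},{"gripper":0.6,"tx":-0.0358,"ty":-0.0459},{"gripper":0.6,"tx":-0.0358,"ty":-0.0459},{"gripper":0.6}]'
python3 -c "
from h import *
g,Rm,o=grasp();print(g,Rm.round(3),o['qpos'],o['width'],o['t'])"
```

```text
[281.77672298 557.84836813 241.65930563] [[-0.893  0.451 -0.   ]
 [ 0.451  0.893 -0.   ]
 [ 0.    -0.    -1.   ]] [ 1.08400932e+00  4.23113192e-01  1.62991908e+00  3.65560375e-05
  1.08859209e+00 -1.89876667e-02] 87.61196690758976 1.7$[0]: bad value
$[0]: bad value
```

```bash
python3 -m handwheel '[{"gripper":0.3,"tx":0,"ty":0,"tz":-0.04,"rx":0,"ry":0,"rz":0}]'; python3 -m handwheel --help | head -20
```

```text
t: 1.82
ee_pos: [281.4, 557.1, 442.0]
orientation: [-0.728, -3.054, 0.01]
ft_force: [0.1, -0.5, 0.8]
width: 81.1invalid input: not JSON, or not a number
```

All keys are needed. Travelling.

```bash
python3 -m handwheel '[{"gripper":0.6,"tx":-0.0358,"ty":-0.0459,"tz":0,"rx":0,"ry":0,"rz":0},{"gripper":0.6,"tx":-0.0358,"ty":-0.0459,"tz":0,"rx":0,"ry":0,"rz":0},{"gripper":0.6,"tx":-0.0358,"ty":-0.0459,"tz":0,"rx":0,"ry":0,"rz":0},{"gripper":0.6,"tx":-0.0358,"ty":-0.0459,"tz":0,"rx":0,"ry":0,"rz":0},{"gripper":0.6,"tx":-0.0358,"ty":-0.0459,"tz":0,"rx":0,"ry":0,"rz":0},{"gripper":0.6,"tx":-0.0358,"ty":-0.0459,"tz":0,"rx":0,"ry":0,"rz":0},{"gripper":0.6,"tx":-0.0358,"ty":-0.0459,"tz":0,"rx":0,"ry":0,"rz":0},{"gripper":0.6,"tx":-0.0358,"ty":-0.0459,"tz":0,"rx":0,"ry":0,"rz":0}]'
python3 -m handwheel '[{"gripper":0.6,"tx":-0.0358,"ty":-0.0459,"tz":0,"rx":0,"ry":0,"rz":0},{"gripper":0.6,"tx":-0.0358,"ty":-0.0459,"tz":0,"rx":0,"ry":0,"rz":0},{"gripper":0.6,"tx":-0.0358,"ty":-0.0459,"tz":0,"rx":0,"ry":0,"rz":0},{"gripper":0.6,"tx":-0.0358,"ty":-0.0459,"tz":0,"rx":0,"ry":0,"rz":0},{"gripper":0.6,"tx":0,"ty":0,"tz":0,"rx":0,"ry":0,"rz":10},{"gripper":0.6,"tx":0,"ty":0,"tz":0,"rx":0,"ry":0,"rz":10},{"gripper":0.6,"tx":0,"ty":0,"tz":0,"rx":0,"ry":0,"rz":10},{"gripper":0.6,"tx":0,"ty":0,"tz":0,"rx":0,"ry":0,"rz":10}]'
python3 -c "
from h import *
g,Rm,o=grasp();print(g,Rm.round(3),o['qpos'],o['width'],o['t'])"
```

```text
t: 2.82
ee_pos: [371.8, 99.2, 445.1]
orientation: [0.727, 3.055, 0.001]
ft_force: [-0.0, -0.6, -0.2]
width: 35.1
t: 3.82
ee_pos: [416.8, -127.6, 444.8]
orientation: [1.737, 2.617, 0.0]
ft_force: [-0.2, 0.1, 1.4]
width: 35.3
[ 416.87622179 -127.60129454  281.79181755] [[-0.388  0.922  0.   ]
 [ 0.922  0.388 -0.   ]
 [-0.     0.    -1.   ]] [-3.24361241e-01  8.49410432e-02  1.98726688e+00  4.86947116e-05
  1.06913560e+00 -7.23200538e-01] 35.329849452475116 3.825
```

```bash
python3 -m handwheel '[{"gripper":0.6,"tx":0,"ty":0,"tz":0,"rx":0,"ry":0,"rz":10.3},{"gripper":0.6,"tx":0,"ty":0,"tz":0,"rx":0,"ry":0,"rz":10.2},{"gripper":0.6,"tx":-0.0574,"ty":0.0087,"tz":0,"rx":0,"ry":0,"rz":0},{"gripper":0.6,"tx":-0.0574,"ty":0.0086,"tz":0,"rx":0,"ry":0,"rz":0},{"gripper":0.6,"tx":0,"ty":0,"tz":0.05,"rx":0,"ry":0,"rz":0},{"gripper":0.6,"tx":0,"ty":0,"tz":0.05,"rx":0,"ry":0,"rz":0},{"gripper":0.6,"tx":0,"ty":0,"tz":0,"rx":0,"ry":0,"rz":0}]'
python3 - <<'E'
from h import *
g,Rm,o=grasp();print(g,Rm.round(3),o['width'],o['t'])
for n in ["top","side"]:
    im=viewer.get_image(n); 
    p=proj(im,[g,g+Rm[:,2]*19]); print(n,p.round())
    x0,y0=(225,170) if n=="top" else (200,170)
    cv2.imwrite(f"pics/a_{n}.png",cv2.resize(im["image"][y0:y0+120,x0:x0+160,::-1],None,fx=5,fy=5,interpolation=cv2.INTER_CUBIC))
E
```

```text
t: 4.7
ee_pos: [438.3, -240.8, 341.9]
orientation: [-2.164, -2.267, 0.003]
ft_force: [-0.9, 0.7, -0.4]
width: 34.9
[ 437.28075686 -240.22272071  178.9070412 ] [[-0.047  0.999 -0.006]
 [ 0.999  0.047  0.004]
 [ 0.004 -0.006 -1.   ]] 34.88793021724548 4.7
top [[320. 212.]
 [318. 214.]]
side [[288. 201.]
 [288. 208.]]
```

View pics/a_top.png

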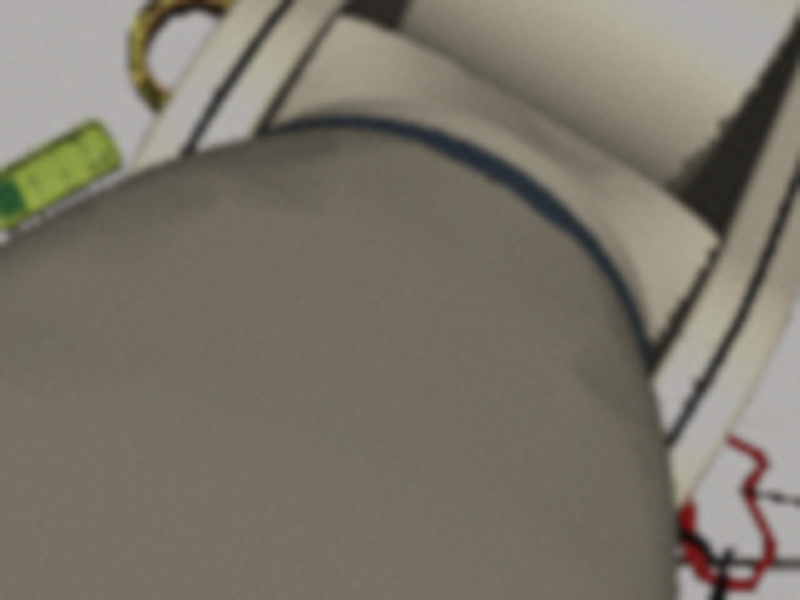

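View pics/a_side.png

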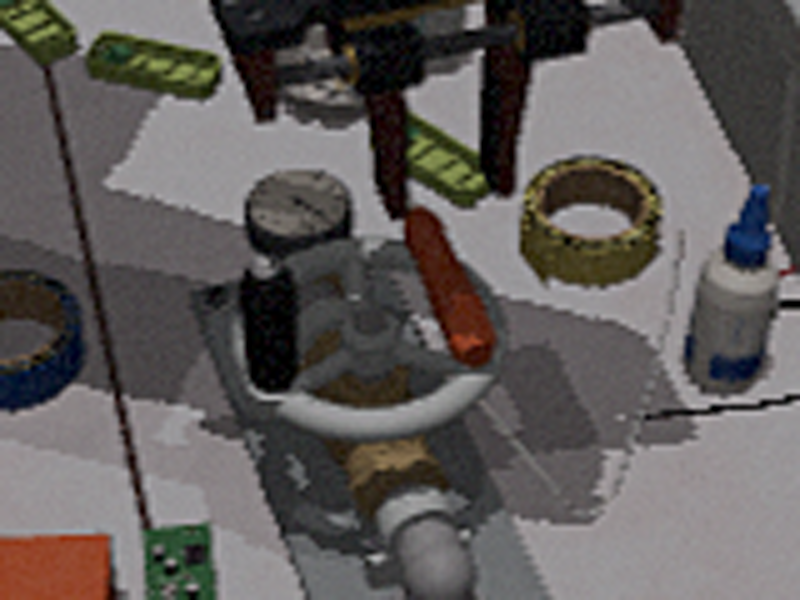

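```bash
python3 -m handwheel '[{"gripper":0.6,"tx":-0.001,"ty":0.0015,"tz":0.03,"rx":0,"ry":0,"rz":0},{"gripper":0.6,"tx":0,"ty":0,"tz":0.02,"rx":0,"ry":0,"rz":0},{"gripper":0.6,"tx":0,"ty":0,"tz":0.006,"rx":0,"ry":0,"rz":0},{"gripper":0.6,"tx":0,"ty":0,"tz":0.0,"rx":0,"ry":0,"rz":0},{"gripper":0.6,"tx":0,"ty":0,"tz":0.0,"rx":0,"ry":0,"rz":0}]'
python3 - <<'E'
from h import *
g,Rm,o=grasp();print(g,Rm.round(3),o['ft_force'],o['width'],o['t'])
for n in ["side"]:
    im=viewer.get_image(n); 
    x0,y0=(200,170)
    cv2.imwrite(f"pics/b_{n}.png",cv2.resize(im["image"][y0:y0+120,x0:x0+160,::-1],None,fx=5,fy=5,interpolation=cv2.INTER_CUBIC))
E
```

```text
t: 5.42
ee_pos: [441.6, -242.5, 290.0]
orientation: [2.167, 2.272, 0.001]
ft_force: [-0.3, 0.0, -1.1]
width: 35.1
[ 441.9815282  -242.68002543  127.04694782] [[-0.047  0.999  0.002]
 [ 0.999  0.047 -0.001]
 [-0.001  0.002 -1.   ]] [-0.28855805  0.03151491 -1.13270497] 35.07707941250327 5.425
```

View pics/b_side.png

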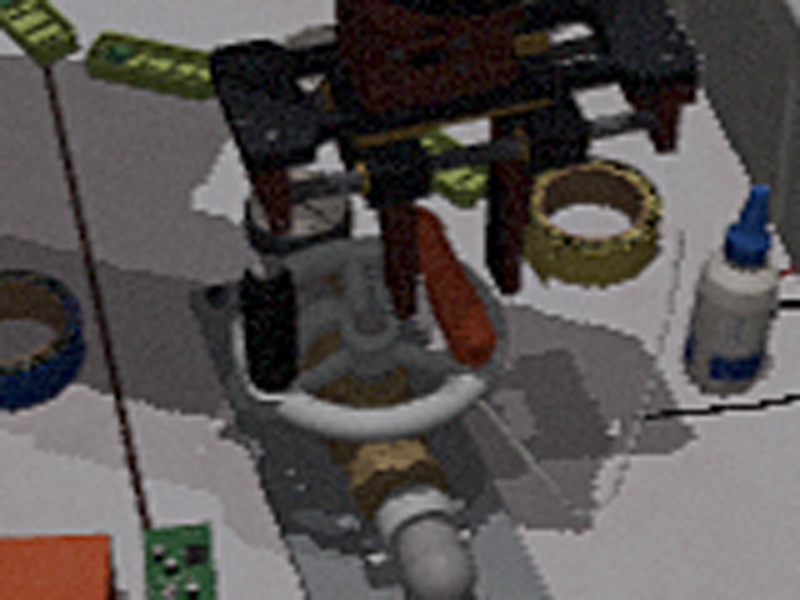

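Run:
```python
from h import *
for i in range(3):
    g,Rm,o=grasp();print(g,o['ft_force'],o['width'],o['t'],abs(o['qvel']).max()); viewer.get_image("side")
```

```text
[ 441.80016314 -242.63728325  126.85018629] [0.17377676 0.55962015 0.99991345] 35.12342729110567 5.475 0.005780947190198517
[ 441.66865562 -242.57775233  126.6639366 ] [ 0.50654678 -0.9034665   0.32256581] 35.63663200636601 5.525 0.00505906106157588
[ 441.53839273 -242.51240412  126.44950824] [-0.19498684 -0.17645279  0.24184504] 35.3873805456804 5.575 0.006609401509250746
```

```bash
python3 -m handwheel '[{"gripper":0.6,"tx":0.0005,"ty":-0.0015,"tz":0.003,"rx":0,"ry":0,"rz":0},{"gripper":0.6,"tx":0,"ty":0,"tz":0.002,"rx":0,"ry":0,"rz":0},{"gripper":0.6,"tx":0,"ty":0,"tz":0,"rx":0,"ry":0,"rz":0},{"gripper":0.6,"tx":0,"ty":0,"tz":0.0,"rx":0,"ry":0,"rz":0}]'
python3 - <<'E'
from h import *
g,Rm,o=grasp();print(g,o['ft_force'],o['width'],o['t'])
E
```

```text
t: 6.12
ee_pos: [439.6, -241.9, 283.6]
orientation: [-2.168, -2.273, 0.0]
ft_force: [-0.3, -0.8, -0.3]
width: 34.9
[ 439.57185986 -241.84023694  120.59310515] [-0.3192729  -0.75331736 -0.30331613] 34.87470209307472 6.125
```

```bash
python3 -m handwheel '[{"gripper":1,"tx":0,"ty":0,"tz":0,"rx":0,"ry":0,"rz":0},{"gripper":1,"tx":0,"ty":0,"tz":0,"rx":0,"ry":0,"rz":0},{"gripper":1,"tx":0,"ty":0,"tz":0,"rx":0,"ry":0,"rz":0},{"gripper":1,"tx":0,"ty":0,"tz":0,"rx":0,"ry":0,"rz":0}]'
python3 - <<'E'
from h import *
g,Rm,o=grasp();print(g,o['ft_force'],o['width'],o['t'])
for n in ["side"]:
    im=viewer.get_image(n); 
    x0,y0=(200,170)
    cv2.imwrite(f"pics/d_{n}.png",cv2.resize(im["image"][y0:y0+120,x0:x0+160,::-1],None,fx=5,fy=5,interpolation=cv2.INTER_CUBIC))
E
```

```text
t: 6.62
ee_pos: [439.6, -241.9, 283.7]
orientation: [2.168, 2.273, 0.0]
ft_force: [-0.6, -0.3, -0.1]
width: 16.6
[ 439.64063397 -241.86405864  120.6965609 ] [-0.57841789 -0.25043478 -0.06186934] 16.644975095666627 6.625
```

View pics/d_side.png

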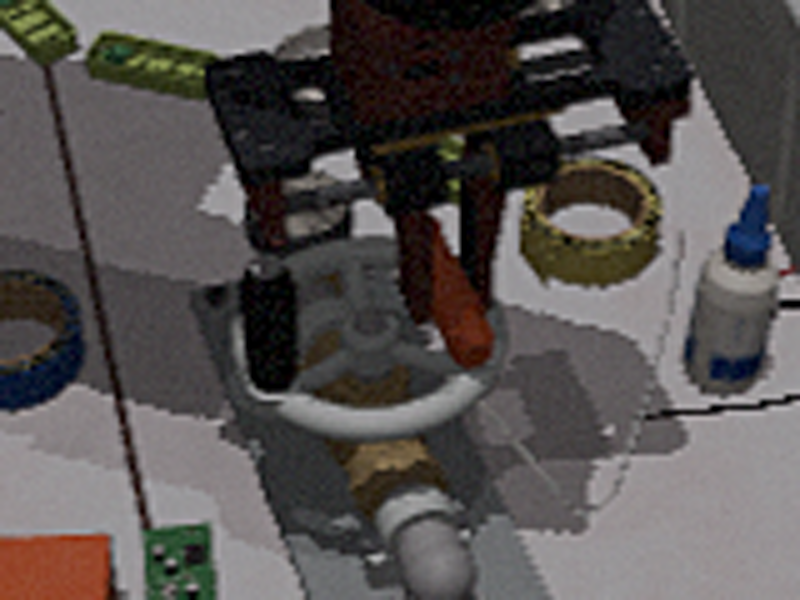

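```bash
python3 -m handwheel '[{"gripper":1,"tx":0,"ty":0,"tz":-0.01,"rx":0,"ry":0,"rz":0},{"gripper":1,"tx":0,"ty":0,"tz":-0.02,"rx":0,"ry":0,"rz":0},{"gripper":1,"tx":0,"ty":0,"tz":-0.02,"rx":0,"ry":0,"rz":0},{"gripper":1,"tx":0,"ty":0,"tz":-0.03,"rx":0,"ry":0,"rz":0},{"gripper":1,"tx":0,"ty":0,"tz":-0.03,"rx":0,"ry":0,"rz":0},{"gripper":1,"tx":0,"ty":0,"tz":-0.02,"rx":0,"ry":0,"rz":0},{"gripper":1,"tx":0,"ty":0,"tz":0,"rx":0,"ry":0,"rz":0},{"gripper":1,"tx":0,"ty":0,"tz":0,"rx":0,"ry":0,"rz":0}]'
python3 - <<'E'
from h import *
g,Rm,o=grasp();print(g,Rm.round(3),o['ft_force'],o['width'],o['t'])
im=viewer.get_image("side"); x0,y0=(200,120)
cv2.imwrite(f"pics/e_side.png",cv2.resize(im["image"][y0:y0+120,x0:x0+160,::-1],None,fx=5,fy=5,interpolation=cv2.INTER_CUBIC))
E
```

```text
t: 7.68
ee_pos: [439.2, -241.6, 413.1]
orientation: [-2.168, -2.272, 0.0]
ft_force: [-0.2, -0.1, -0.8]
width: 16.9
[ 439.07654901 -241.56602337  250.13482155] [[-0.047  0.999 -0.001]
 [ 0.999  0.047  0.   ]
 [ 0.    -0.001 -1.   ]] [-0.21914358 -0.11018375 -0.772252  ] 16.935676867726517 7.675
```

View pics/e_side.png

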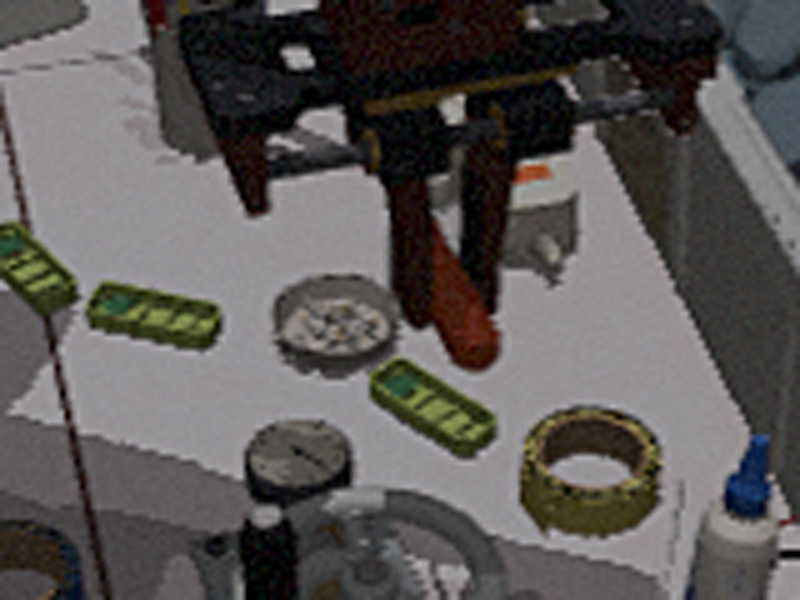

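```bash
python3 -m handwheel '[{"gripper":1,"tx":0,"ty":0,"tz":0,"rx":0,"ry":0,"rz":10.3},{"gripper":1,"tx":0,"ty":0,"tz":0,"rx":0,"ry":0,"rz":10.3},{"gripper":1,"tx":0,"ty":0,"tz":0,"rx":0,"ry":0,"rz":10.3},{"gripper":1,"tx":0,"ty":0,"tz":0,"rx":0,"ry":0,"rz":10.3},{"gripper":1,"tx":0,"ty":0,"tz":0,"rx":0,"ry":0,"rz":10.3},{"gripper":1,"tx":0,"ty":0,"tz":0,"rx":0,"ry":0,"rz":10.3},{"gripper":1,"tx":0,"ty":0,"tz":0,"rx":0,"ry":0,"rz":10.3},{"gripper":1,"tx":0,"ty":0,"tz":0,"rx":0,"ry":0,"rz":10.3}]'
python3 -m handwheel '[{"gripper":1,"tx":0,"ty":0,"tz":0,"rx":0,"ry":0,"rz":10.3},{"gripper":1,"tx":0.02,"ty":0.024,"tz":0,"rx":0,"ry":0,"rz":0},{"gripper":1,"tx":0.03,"ty":0.035,"tz":0,"rx":0,"ry":0,"rz":0},{"gripper":1,"tx":0.029,"ty":0.034,"tz":0,"rx":0,"ry":0,"rz":0},{"gripper":1,"tx":0,"ty":0,"tz":0.03,"rx":0,"ry":0,"rz":0},{"gripper":1,"tx":0,"ty":0,"tz":0.05,"rx":0,"ry":0,"rz":0},{"gripper":1,"tx":0,"ty":0,"tz":0.05,"rx":0,"ry":0,"rz":0},{"gripper":1,"tx":0,"ty":0,"tz":0.04,"rx":0,"ry":0,"rz":0}]'
python3 - <<'E'
from h import *
im=viewer.get_image("side"); x0,y0=(260,130)
cv2.imwrite(f"pics/f_side.png",cv2.resize(im["image"][y0:y0+150,x0:x0+200,::-1],None,fx=4,fy=4,interpolation=cv2.INTER_CUBIC))
im=viewer.get_image("top"); save(im,"f_top")
g,Rm,o=grasp();print(g,Rm.round(3),o['ft_force'],o['width'],o['t'])
E
```

```text
t: 8.72
ee_pos: [439.3, -241.7, 412.4]
orientation: [-3.128, -0.272, 0.003]
ft_force: [0.5, 0.5, -1.3]
width: 17.0
t: 9.72
ee_pos: [517.7, -334.3, 240.3]
orientation: [-3.14, 0.0, 0.005]
ft_force: [1.0, 0.3, -0.9]
width: 16.5
[ 515.03870989 -332.47528555   75.12427287] [[ 1.    -0.    -0.009]
 [-0.    -1.     0.006]
 [-0.009 -0.006 -1.   ]] [-0.14919477  0.79916157 -1.05652826] 16.97213108506545 9.825
```

View pics/f_side.png

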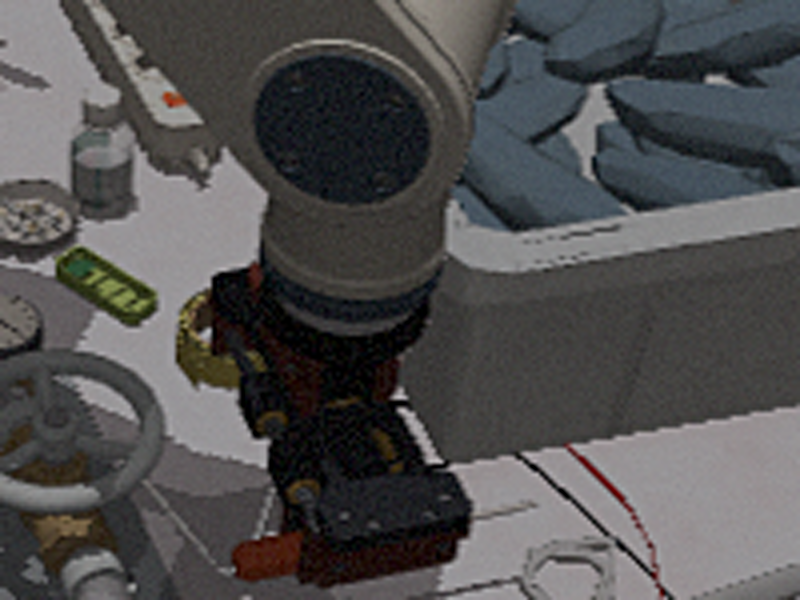

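View pics/f_top.png

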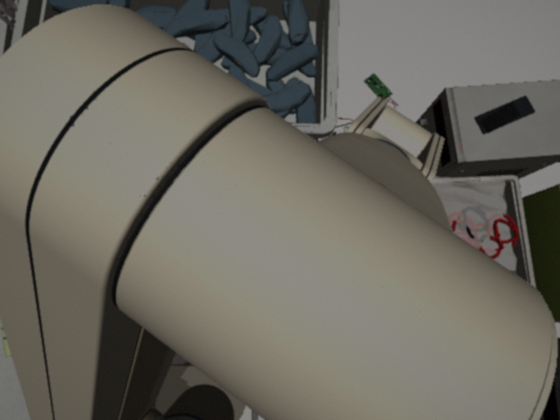

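```bash
python3 -m handwheel '[{"gripper":1,"tx":0,"ty":0,"tz":0.02,"rx":0,"ry":0,"rz":0},{"gripper":1,"tx":0,"ty":0,"tz":0.012,"rx":0,"ry":0,"rz":0},{"gripper":1,"tx":0,"ty":0,"tz":0,"rx":0,"ry":0,"rz":0},{"gripper":1,"tx":0,"ty":0,"tz":0,"rx":0,"ry":0,"rz":0},{"gripper":1,"tx":0,"ty":0,"tz":0,"rx":0,"ry":0,"rz":0},{"gripper":1,"tx":0,"ty":0,"tz":0,"rx":0,"ry":0,"rz":0}]'
python3 - <<'E'
from h import *
im=viewer.get_image("side"); x0,y0=(260,160)
cv2.imwrite(f"pics/g_side.png",cv2.resize(im["image"][y0:y0+150,x0:x0+200,::-1],None,fx=4,fy=4,interpolation=cv2.INTER_CUBIC))
g,Rm,o=grasp();print(g,Rm.round(3),o['ft_force'],o['width'],o['t'])
E
```

```text
t: 10.58
ee_pos: [518.7, -335.0, 212.3]
orientation: [3.141, -0.0, 0.001]
ft_force: [0.5, 0.0, -0.8]
width: 16.9
[ 518.78799625 -335.00002893   49.14721225] [[ 1.    -0.     0.001]
 [-0.    -1.    -0.   ]
 [ 0.001  0.    -1.   ]] [-0.06552755  0.45757215 -0.75206447] 17.045776866857274 10.625
```

View pics/g_side.png

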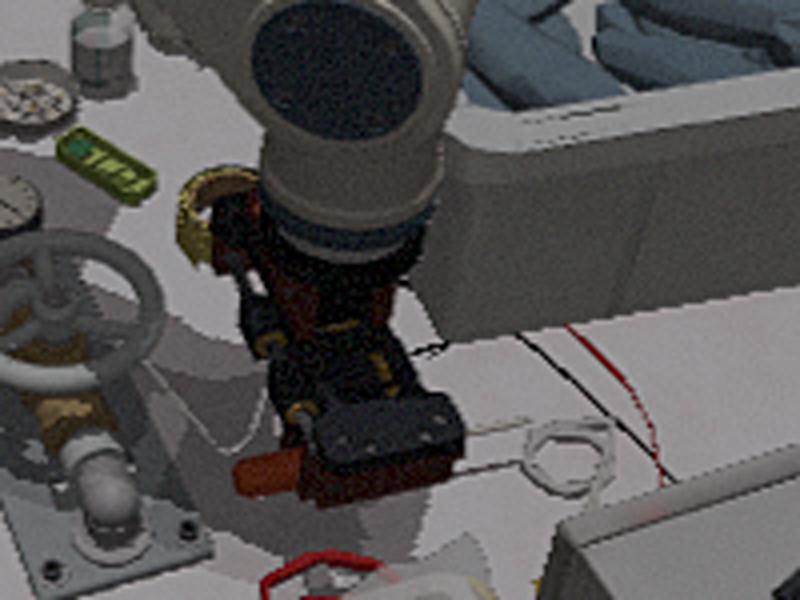

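```bash
python3 -m handwheel '[{"gripper":1,"tx":0,"ty":0,"tz":0.012,"rx":0,"ry":0,"rz":0},{"gripper":1,"tx":0,"ty":0,"tz":0.009,"rx":0,"ry":0,"rz":0},{"gripper":1,"tx":0,"ty":0,"tz":0.002,"rx":0,"ry":0,"rz":0},{"gripper":1,"tx":0,"ty":0,"tz":0,"rx":0,"ry":0,"rz":0},{"gripper":1,"tx":0,"ty":0,"tz":0,"rx":0,"ry":0,"rz":0}]'
python3 -c "
from h import *
g,Rm,o=grasp();print(g,o['ft_force'])"
python3 -m handwheel '[{"gripper":1,"tx":0,"ty":0,"tz":0.002,"rx":0,"ry":0,"rz":0},{"gripper":1,"tx":0,"ty":0,"tz":0,"rx":0,"ry":0,"rz":0},{"gripper":1,"tx":0,"ty":0,"tz":0,"rx":0,"ry":0,"rz":0}]'
python3 -c "
from h import *
g,Rm,o=grasp();print(g,o['ft_force'])"
```

```text
t: 11.25
ee_pos: [518.7, -334.9, 188.8]
orientation: [3.141, -0.0, 0.0]
ft_force: [0.7, -0.3, -0.9]
width: 16.7
[ 518.72331863 -334.96578405   25.80664536] [ 0.66560079 -0.28869388 -0.86549868]
t: 11.62
ee_pos: [518.6, -334.9, 186.8]
orientation: [3.141, -0.0, 0.0]
ft_force: [0.1, -1.1, -0.9]
width: 16.9
[ 518.64490094 -334.88926171   23.78502348] [ 0.0927198  -1.08821793 -0.93766823]
```

```bash
python3 -m handwheel '[{"gripper":1,"tx":0,"ty":0,"tz":0.0015,"rx":0,"ry":0,"rz":0},{"gripper":1,"tx":0,"ty":0,"tz":0,"rx":0,"ry":0,"rz":0},{"gripper":1,"tx":0,"ty":0,"tz":0,"rx":0,"ry":0,"rz":0}]'
python3 -c "
from h import *
g,Rm,o=grasp();print(g,o['ft_force'],o['moment'])
im=viewer.get_image('side'); x0,y0=(260,160)
cv2.imwrite(f'pics/i_side.png',cv2.resize(im['image'][y0:y0+150,x0:x0+200,::-1],None,fx=4,fy=4,interpolation=cv2.INTER_CUBIC))"
```

```text
t: 12.0
ee_pos: [518.7, -334.9, 185.5]
orientation: [3.141, -0.0, 0.0]
ft_force: [0.0, -0.5, 3.5]
width: 16.8
[ 518.71742933 -334.96791944   22.45599144] [ 0.0286676  -0.48062819  3.49910438] [0.1134109  0.25758802 0.01581604]
```

View pics/i_side.png

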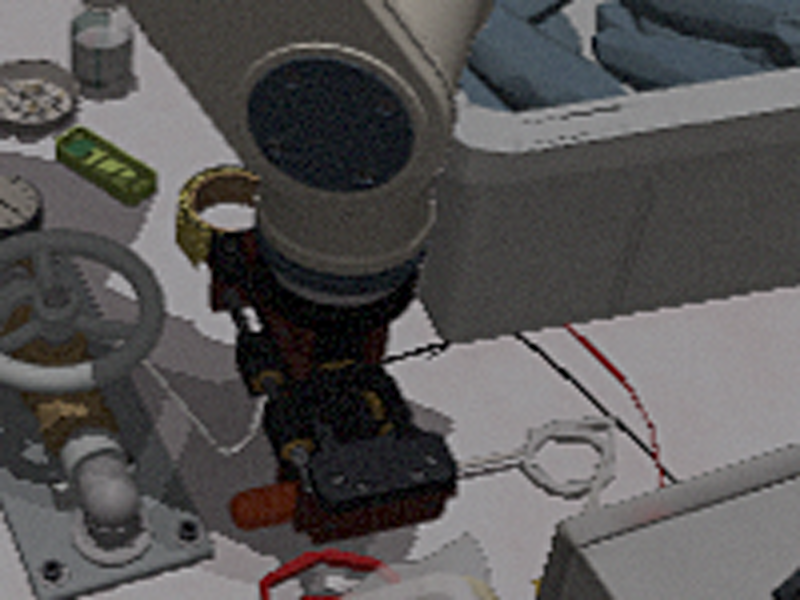

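```bash
python3 -m handwheel '[{"gripper":0.65,"tx":0,"ty":0,"tz":0,"rx":0,"ry":0,"rz":0},{"gripper":0.65,"tx":0,"ty":0,"tz":0,"rx":0,"ry":0,"rz":0},{"gripper":0.65,"tx":0,"ty":0,"tz":0,"rx":0,"ry":0,"rz":0},{"gripper":0.65,"tx":0,"ty":0,"tz":-0.005,"rx":0,"ry":0,"rz":0},{"gripper":0.65,"tx":0,"ty":0,"tz":-0.02,"rx":0,"ry":0,"rz":0},{"gripper":0.65,"tx":0,"ty":0,"tz":-0.05,"rx":0,"ry":0,"rz":0},{"gripper":0.65,"tx":0,"ty":0,"tz":-0.06,"rx":0,"ry":0,"rz":0},{"gripper":0.5,"tx":0,"ty":0,"tz":-0.06,"rx":0,"ry":0,"rz":0}]'
python3 - <<'E'
from h import *
im=viewer.get_image('side'); x0,y0=(200,160); np.savez("pics/j.npz",**im)
cv2.imwrite(f'pics/j_side.png',cv2.resize(im['image'][y0:y0+150,x0:x0+200,::-1],None,fx=4,fy=4,interpolation=cv2.INTER_CUBIC))
P=cloud(im);h=cv2.cvtColor(im["image"],cv2.COLOR_RGB2HSV)
m=(P[...,0]>440)&(P[...,0]<600)&(P[...,1]<-300)&(P[...,1]>-375)&(P[...,2]<60)&(h[...,1]>140)&(h[...,0]<14)
print(np.nanmedian(P[m],0),np.nanmin(P[m],0),np.nanmax(P[m],0),m.sum())
g,Rm,o=grasp();print(g,o["width"],o["t"])
E
```

```text
t: 13.05
ee_pos: [518.3, -334.6, 383.5]
orientation: [3.141, -0.0, 0.002]
ft_force: [0.8, -0.5, 0.5]
width: 37.4
[ 513.49382224 -339.67426162   16.54590005] [ 476.62044272 -374.96086111    3.70816477] [ 561.42166416 -326.06831651   22.61184494] 367
[ 521.96504966 -337.07650755  229.18762901] 41.558531874506855 13.1
```

View pics/j_side.png

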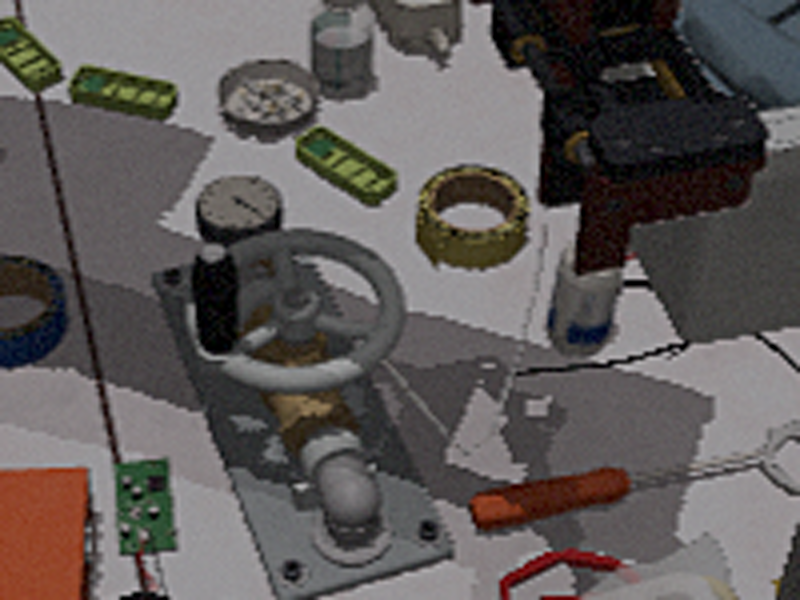

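Run:
```python
from h import *
im=dict(np.load("pics/j.npz")); T=dict(np.load("pics/top0.npz"))
def ov(im,x0,y0,w,h,c,hh,name,k=5):
    I=cv2.resize(im["image"][y0:y0+h,x0:x0+w,::-1],None,fx=k,fy=k,interpolation=cv2.INTER_CUBIC)
    a=np.radians(np.arange(0,361,5))
    def pl(P,col):
        q=((proj(im,P)+0.5-[x0,y0])*k).astype(int); cv2.polylines(I,[q],False,col,1)
    # torus silhouette: centre z 91.5
    for r,z in ((57,91.5),(43,91.5),(50,98.5)): pl(np.c_[c[0]+r*np.cos(a),c[1]+r*np.sin(a),0*a+z],(0,255,0))
    for z in (101,131,161): pl(np.c_[hh[0]+11*np.cos(a),hh[1]+11*np.sin(a),0*a+z],(255,0,255))
    cv2.imwrite(f"pics/{name}.png",I)
c=(404.7,-247.6);hh=(360.7,-266.3)
ov(im,230,190,90,90,c,hh,"ov_s",6); ov(T,270,190,100,90,c,hh,"ov_t",6)
```

```text
(no output)
```

View pics/ov_s.png

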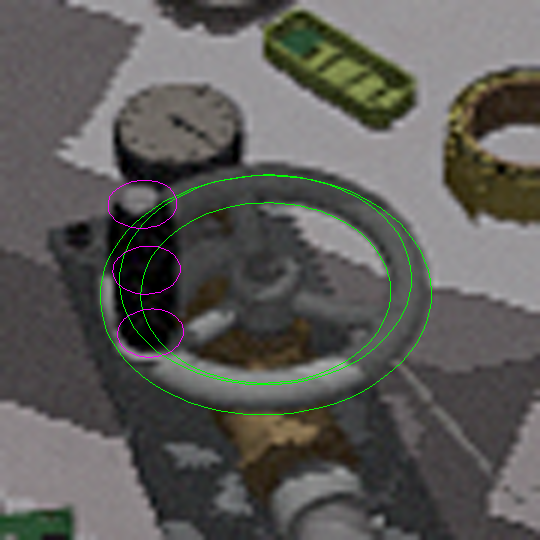

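View pics/ov_t.png

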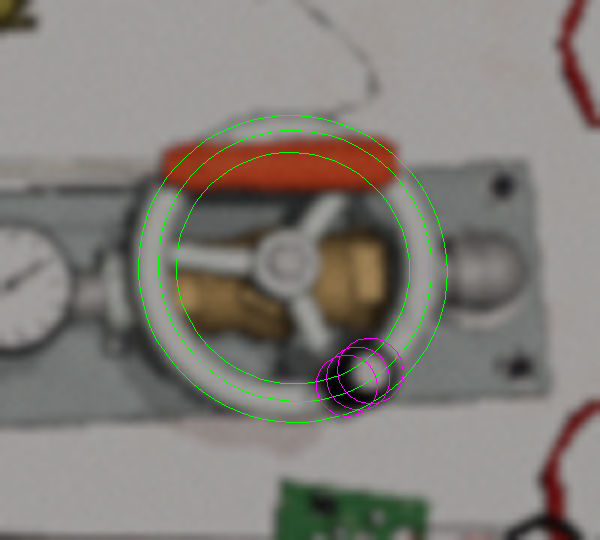

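```bash
python3 -m handwheel '[{"gripper":0.4,"tx":-0.0527,"ty":-0.0229,"tz":0,"rx":0,"ry":0,"rz":0},{"gripper":0.4,"tx":-0.0527,"ty":-0.0229,"tz":0,"rx":0,"ry":0,"rz":0},{"gripper":0.4,"tx":-0.0526,"ty":-0.023,"tz":0,"rx":0,"ry":0,"rz":0},{"gripper":0.4,"tx":0,"ty":0,"tz":0,"rx":0,"ry":0,"rz":0},{"gripper":0.4,"tx":0,"ty":0,"tz":0,"rx":0,"ry":0,"rz":0},{"gripper":0.4,"tx":0,"ty":0,"tz":0,"rx":0,"ry":0,"rz":0}]'
python3 - <<'E'
from h import *
im=viewer.get_image('side'); x0,y0=(180,130)
g,Rm,o=grasp();print(g,Rm.round(3),o["qpos"],o["width"],o["t"])
I=cv2.resize(im['image'][y0:y0+150,x0:x0+200,::-1],None,fx=4,fy=4,interpolation=cv2.INTER_CUBIC)
cv2.imwrite('pics/k_side.png',I)
E
```

```text
t: 13.85
ee_pos: [361.8, -266.8, 380.8]
orientation: [3.14, 0.0, 0.003]
ft_force: [-0.0, -0.4, -0.8]
width: 52.5
[ 361.89090178 -266.80558942  217.55623485] [[ 1.     0.     0.001]
 [ 0.    -1.    -0.001]
 [ 0.001  0.001 -1.   ]] [-6.61769475e-01  1.98558443e-01  2.02544226e+00  1.03337280e-05
  9.16218051e-01  9.08728855e-01] 52.71305805864094 13.9
```

View pics/k_side.png

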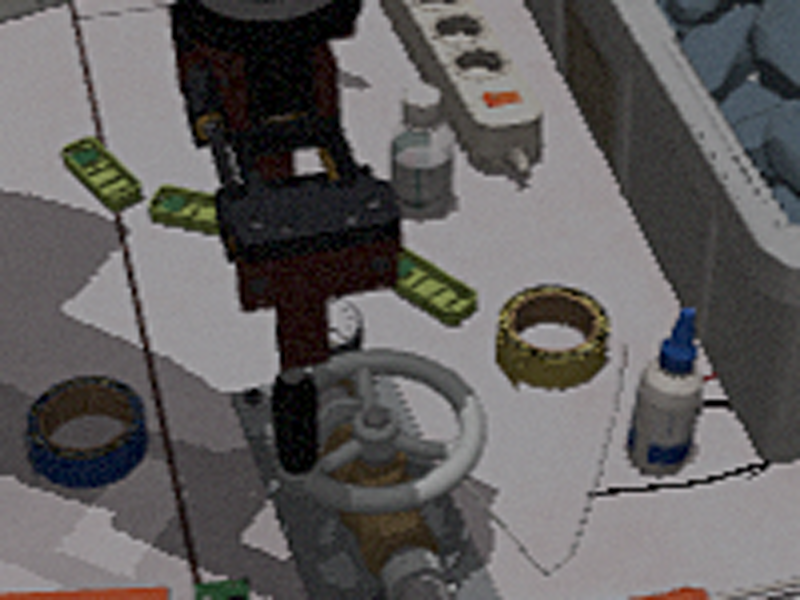

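```bash
python3 -m handwheel '[{"gripper":0.4,"tx":0,"ty":0,"tz":0.03,"rx":0,"ry":0,"rz":0},{"gripper":0.4,"tx":0,"ty":0,"tz":0.03,"rx":0,"ry":0,"rz":0},{"gripper":0.4,"tx":0,"ty":0,"tz":0.026,"rx":0,"ry":0,"rz":0},{"gripper":0.4,"tx":0,"ty":0,"tz":0,"rx":0,"ry":0,"rz":0},{"gripper":0.6,"tx":0,"ty":0,"tz":0,"rx":0,"ry":0,"rz":0},{"gripper":1,"tx":0,"ty":0,"tz":0,"rx":0,"ry":0,"rz":0},{"gripper":1,"tx":0,"ty":0,"tz":0,"rx":0,"ry":0,"rz":0},{"gripper":1,"tx":0,"ty":0,"tz":0,"rx":0,"ry":0,"rz":0}]'
python3 - <<'E'
from h import *
im=viewer.get_image('side'); x0,y0=(180,130)
g,Rm,o=grasp();print(g,o["ft_force"],o["width"],o["t"])
I=cv2.resize(im['image'][y0:y0+150,x0:x0+200,::-1],None,fx=4,fy=4,interpolation=cv2.INTER_CUBIC)
cv2.imwrite('pics/l_side.png',I)
E
```

```text
t: 14.9
ee_pos: [360.7, -266.1, 294.7]
orientation: [3.141, -0.0, 0.001]
ft_force: [-0.4, 0.9, 2.6]
width: 21.3
[ 360.88210639 -266.18000215  131.71268549] [-0.17466809  0.87178729  4.48116368] 21.859340670921238 14.95
```

View pics/l_side.png

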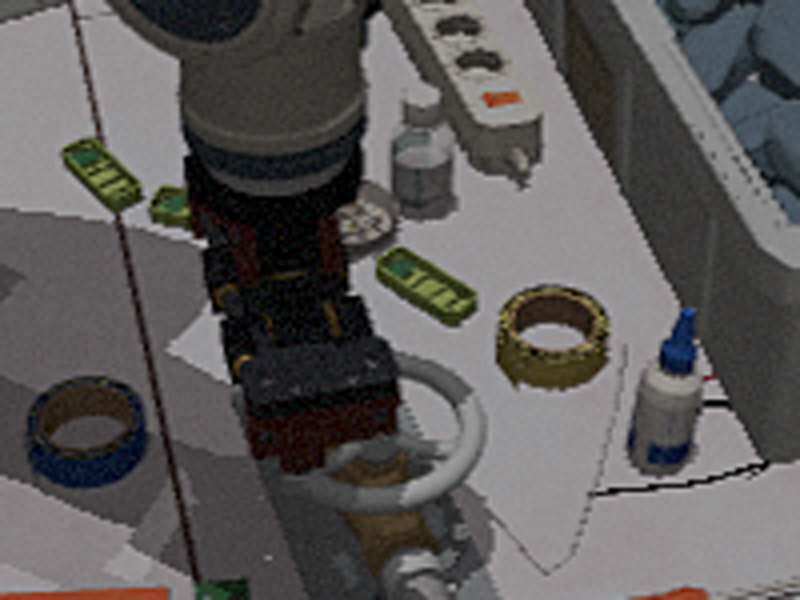

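```bash
cat > rows.py <<'E'
import numpy as np,sys
th0,step,n,r=map(float,sys.argv[1:5])
for k in range(int(n)):
    a=np.radians(th0+k*step);b=np.radians(th0+(k+1)*step)
    print(round(th0+(k+1)*step,1),"tx %.4f ty %.4f"%(r/1e3*(np.cos(b)-np.cos(a)),-r/1e3*(np.sin(b)-np.sin(a))))
E
python3 rows.py 203 -20 18 50
```

```text
183.0 tx -0.0039 ty -0.0169
163.0 tx 0.0021 ty -0.0172
143.0 tx 0.0079 ty -0.0155
123.0 tx 0.0127 ty -0.0118
103.0 tx 0.0160 ty -0.0068
83.0 tx 0.0173 ty -0.0009
63.0 tx 0.0166 ty 0.0051
43.0 tx 0.0139 ty 0.0105
23.0 tx 0.0095 ty 0.0146
3.0 tx 0.0039 ty 0.0169
-17.0 tx -0.0021 ty 0.0172
-37.0 tx -0.0079 ty 0.0155
-57.0 tx -0.0127 ty 0.0118
-77.0 tx -0.0160 ty 0.0068
-97.0 tx -0.0173 ty 0.0009
-117.0 tx -0.0166 ty -0.0051
-137.0 tx -0.0139 ty -0.0105
-157.0 tx -0.0095 ty -0.0146
```

```bash
python3 -m handwheel '[{"gripper":1,"tx":-0.0039,"ty":-0.0169,"tz":0.0001,"rx":0,"ry":0,"rz":0},{"gripper":1,"tx":0.0021,"ty":-0.0172,"tz":0.0001,"rx":0,"ry":0,"rz":0},{"gripper":1,"tx":0.0079,"ty":-0.0155,"tz":0.0001,"rx":0,"ry":0,"rz":0},{"gripper":1,"tx":0.0127,"ty":-0.0118,"tz":0.0001,"rx":0,"ry":0,"rz":0},{"gripper":1,"tx":0,"ty":0,"tz":0,"rx":0,"ry":0,"rz":0}]'
python3 -c "
from h import *
g,Rm,o=grasp();print(g,o['ft_force'],o['width'],o['t']);d=g[:2]-[406,-247];print(np.hypot(*d),np.degrees(np.arctan2(d[1],d[0])))"
```

```text
t: 15.58
ee_pos: [379.2, -203.2, 294.1]
orientation: [-3.14, -0.001, 0.002]
ft_force: [-2.0, 8.6, 11.7]
width: 21.9
[ 378.90829399 -202.84467372  131.11960213] [-2.0085713   8.59562629 11.69044076] 21.94700301923936 15.575
51.80398993772929 121.5313908718154
```

```bash
python3 -m handwheel '[{"gripper":1,"tx":0.0160,"ty":-0.0075,"tz":-0.0005,"rx":0,"ry":0,"rz":0},{"gripper":1,"tx":0.0173,"ty":-0.0014,"tz":0,"rx":0,"ry":0,"rz":0},{"gripper":1,"tx":0.0166,"ty":0.0051,"tz":0,"rx":0,"ry":0,"rz":0},{"gripper":1,"tx":0,"ty":0,"tz":0,"rx":0,"ry":0,"rz":0}]'
python3 -c "
from h import *
g,Rm,o=grasp();print(g,o['ft_force'],o['width'],o['t']);d=g[:2]-[406,-246];print(np.hypot(*d),np.degrees(np.arctan2(d[1],d[0])))"
```

```text
t: 16.08
ee_pos: [430.7, -201.3, 294.3]
orientation: [3.141, 0.0, 0.004]
ft_force: [3.9, 1.1, -0.2]
width: 21.5
[ 431.07450557 -201.43845616  131.28348298] [ 3.93636716  1.09874565 -0.17383855] 21.49072229387049 16.075
51.13181024596852 60.63381102653988
```

```bash
python3 - <<'E'
import numpy as np
from scipy.optimize import least_squares
p=np.array([[360.8,-266.1],[378.9,-202.8],[431,-201.4]])
r=least_squares(lambda x:np.hypot(*(p-x).T)-50,[405,-246]);print(r.x,r.fun)
E
python3 rows.py 61 -20 9 50
```

```text
[ 406.05023032 -244.7655    ] [ 0.02743482 -0.01762113  0.03056663]
41.0 tx 0.0135 ty 0.0109
21.0 tx 0.0089 ty 0.0149
1.0 tx 0.0033 ty 0.0170
-19.0 tx -0.0027 ty 0.0172
-39.0 tx -0.0084 ty 0.0152
-59.0 tx -0.0131 ty 0.0114
-79.0 tx -0.0162 ty 0.0062
-99.0 tx -0.0174 ty 0.0003
-119.0 tx -0.0164 ty -0.0057
```

```bash
cat > st.py <<'E'
from h import *
g,Rm,o=grasp();d=g[:2]-[406.05,-244.77];f_=o['ft_force'];a=np.arctan2(d[1],d[0]);t=np.array([-np.sin(a),np.cos(a)])
print("pos",g.round(1),"r %.1f ang %.1f F"%(np.hypot(*d),np.degrees(a)),f_.round(1),"tang %.1f"%(f_[:2]@t),"w %.1f t %.2f"%(o['width'],o['t']))
E
python3 rows.py 60 -10 22 50
python3 -m handwheel '[{"gripper":1,"tx":0.0071,"ty":0.005,"tz":0,"rx":0,"ry":0,"rz":0},{"gripper":1,"tx":0.0062,"ty":0.0062,"tz":0,"rx":0,"ry":0,"rz":0}]'; python3 st.py
```

```text
50.0 tx 0.0071 ty 0.0050
40.0 tx 0.0062 ty 0.0062
30.0 tx 0.0050 ty 0.0071
20.0 tx 0.0037 ty 0.0079
10.0 tx 0.0023 ty 0.0084
0.0 tx 0.0008 ty 0.0087
-10.0 tx -0.0008 ty 0.0087
-20.0 tx -0.0023 ty 0.0084
-30.0 tx -0.0037 ty 0.0079
-40.0 tx -0.0050 ty 0.0071
-50.0 tx -0.0062 ty 0.0062
-60.0 tx -0.0071 ty 0.0050
-70.0 tx -0.0079 ty 0.0037
-80.0 tx -0.0084 ty 0.0023
-90.0 tx -0.0087 ty 0.0008
-100.0 tx -0.0087 ty -0.0008
-110.0 tx -0.0084 ty -0.0023
-120.0 tx -0.0079 ty -0.0037
-130.0 tx -0.0071 ty -0.0050
-140.0 tx -0.0062 ty -0.0062
-150.0 tx -0.0050 ty -0.0071
-160.0 tx -0.0037 ty -0.0079
t: 16.32
ee_pos: [442.8, -211.6, 294.3]
orientation: [-3.14, 0.002, -0.001]
ft_force: [3.2, 6.8, -0.7]
width: 21.6
pos [ 442.9 -211.4  131.3] r 49.7 ang 42.2 F [ 3.2  6.8 -0.7] tang 2.9 w 21.6 t 16.32
```

```bash
python3 -m handwheel '[{"gripper":1,"tx":0.005,"ty":0.0071,"tz":0,"rx":0,"ry":0,"rz":0},{"gripper":1,"tx":0.0037,"ty":0.0079,"tz":0,"rx":0,"ry":0,"rz":0}]'; python3 st.py
```

```text
t: 16.58
ee_pos: [452.0, -227.0, 294.4]
orientation: [-3.141, 0.001, -0.004]
ft_force: [3.9, 5.9, -1.9]
width: 21.5
pos [ 452.3 -226.8  131.4] r 49.6 ang 21.2 F [ 3.9  5.9 -1.9] tang 4.0 w 21.5 t 16.57
```

```bash
python3 -m handwheel '[{"gripper":1,"tx":0.0023,"ty":0.0084,"tz":0,"rx":0,"ry":0,"rz":0},{"gripper":1,"tx":0.0008,"ty":0.0087,"tz":0,"rx":0,"ry":0,"rz":0}]'; python3 st.py
```

```text
t: 16.82
ee_pos: [455.1, -244.4, 294.3]
orientation: [3.142, -0.001, 0.004]
ft_force: [5.7, 2.4, -4.2]
width: 21.4
pos [ 455.6 -244.4  131.3] r 49.5 ang 0.5 F [ 5.7  2.4 -4.2] tang 2.4 w 21.4 t 16.82
```

```bash
python3 -m handwheel '[{"gripper":1,"tx":-0.0006,"ty":0.0087,"tz":0.0004,"rx":0,"ry":0,"rz":0},{"gripper":1,"tx":-0.0021,"ty":0.0084,"tz":0.0002,"rx":0,"ry":0,"rz":0}]'; python3 st.py
```

```text
t: 17.08
ee_pos: [452.3, -261.8, 293.9]
orientation: [3.141, -0.001, 0.004]
ft_force: [4.0, 1.8, -1.3]
width: 21.8
pos [ 452.8 -261.9  130.9] r 49.7 ang -20.1 F [ 4.   1.8 -1.3] tang 3.1 w 21.8 t 17.07
```

```bash
python3 -m handwheel '[{"gripper":1,"tx":-0.0037,"ty":0.0079,"tz":0.0002,"rx":0,"ry":0,"rz":0},{"gripper":1,"tx":-0.005,"ty":0.0071,"tz":0.0002,"rx":0,"ry":0,"rz":0}]'; python3 st.py
```

```text
t: 17.32
ee_pos: [443.2, -277.1, 293.7]
orientation: [3.14, -0.0, 0.003]
ft_force: [4.4, 0.3, 0.2]
width: 21.8
pos [ 443.6 -277.3  130.7] r 49.7 ang -40.9 F [4.4 0.3 0.2] tang 3.1 w 21.8 t 17.32
```

```bash
python3 -m handwheel '[{"gripper":1,"tx":-0.0062,"ty":0.0062,"tz":0.0001,"rx":0,"ry":0,"rz":0},{"gripper":1,"tx":-0.0071,"ty":0.005,"tz":0.0001,"rx":0,"ry":0,"rz":0}]'; python3 st.py
```

```text
t: 17.58
ee_pos: [430.4, -287.8, 293.7]
orientation: [3.142, -0.003, 0.007]
ft_force: [22.0, 17.1, -2.7]
width: 21.8
pos [ 431.1 -287.8  130.7] r 49.8 ang -59.8 F [22.  17.1 -2.7] tang 27.7 w 21.8 t 17.57
```

```bash
python3 -m handwheel '[{"gripper":1,"tx":0,"ty":0,"tz":0,"rx":0,"ry":0,"rz":0},{"gripper":1,"tx":0,"ty":0,"tz":0,"rx":0,"ry":0,"rz":0}]'; python3 st.py
```

```text
t: 17.82
ee_pos: [431.0, -287.1, 293.7]
orientation: [-3.141, 0.002, -0.008]
ft_force: [15.6, 8.1, -1.6]
width: 21.5
pos [ 431.9 -287.   130.7] r 49.5 ang -58.6 F [15.6  8.1 -1.6] tang 17.5 w 21.5 t 17.82
```

```bash
python3 -m handwheel '[{"gripper":1,"tx":-0.003,"ty":0.0015,"tz":0,"rx":0,"ry":0,"rz":0},{"gripper":1,"tx":0,"ty":0,"tz":0,"rx":0,"ry":0,"rz":0},{"gripper":1,"tx":0,"ty":0,"tz":0,"rx":0,"ry":0,"rz":0}]'; python3 st.py; python3 rows.py -58 20 18 50
```

```text
t: 18.2
ee_pos: [429.2, -287.9, 293.8]
orientation: [-3.14, 0.003, -0.013]
ft_force: [22.3, 15.1, -3.6]
width: 21.5
pos [ 430.5 -287.8  130.8] r 49.5 ang -60.3 F [22.3 15.1 -3.6] tang 26.9 w 21.5 t 18.20
-38.0 tx 0.0129 ty -0.0116
-18.0 tx 0.0082 ty -0.0153
2.0 tx 0.0024 ty -0.0172
22.0 tx -0.0036 ty -0.0170
42.0 tx -0.0092 ty -0.0147
62.0 tx -0.0137 ty -0.0107
82.0 tx -0.0165 ty -0.0054
102.0 tx -0.0174 ty 0.0006
122.0 tx -0.0161 ty 0.0065
142.0 tx -0.0129 ty 0.0116
162.0 tx -0.0082 ty 0.0153
182.0 tx -0.0024 ty 0.0172
202.0 tx 0.0036 ty 0.0170
222.0 tx 0.0092 ty 0.0147
242.0 tx 0.0137 ty 0.0107
262.0 tx 0.0165 ty 0.0054
282.0 tx 0.0174 ty -0.0006
302.0 tx 0.0161 ty -0.0065
```

```bash
python3 rows.py -40 20 18 50
python3 -m handwheel '[{"gripper":1,"tx":0.01,"ty":-0.0062,"tz":0,"rx":0,"ry":0,"rz":0},{"gripper":1,"tx":0.0076,"ty":-0.006,"tz":0,"rx":0,"ry":0,"rz":0},{"gripper":1,"tx":0,"ty":0,"tz":0,"rx":0,"ry":0,"rz":0}]'; python3 st.py
```

```text
-20.0 tx 0.0087 ty -0.0150
0.0 tx 0.0030 ty -0.0171
20.0 tx -0.0030 ty -0.0171
40.0 tx -0.0087 ty -0.0150
60.0 tx -0.0133 ty -0.0112
80.0 tx -0.0163 ty -0.0059
100.0 tx -0.0174 ty -0.0000
120.0 tx -0.0163 ty 0.0059
140.0 tx -0.0133 ty 0.0112
160.0 tx -0.0087 ty 0.0150
180.0 tx -0.0030 ty 0.0171
200.0 tx 0.0030 ty 0.0171
220.0 tx 0.0087 ty 0.0150
240.0 tx 0.0133 ty 0.0112
260.0 tx 0.0163 ty 0.0059
280.0 tx 0.0174 ty 0.0000
300.0 tx 0.0163 ty -0.0059
320.0 tx 0.0133 ty -0.0112
t: 18.58
ee_pos: [444.3, -276.5, 293.3]
orientation: [-3.141, -0.0, 0.0]
ft_force: [3.0, 0.5, 5.2]
width: 21.6
pos [ 444.3 -276.4  130.3] r 49.7 ang -39.6 F [3.  0.5 5.2] tang 2.2 w 21.6 t 18.57
```

```bash
python3 -m handwheel '[{"gripper":1,"tx":0.0087,"ty":-0.015,"tz":-0.0003,"rx":0,"ry":0,"rz":0},{"gripper":1,"tx":0.003,"ty":-0.0171,"tz":-0.0001,"rx":0,"ry":0,"rz":0},{"gripper":1,"tx":-0.003,"ty":-0.0171,"tz":-0.0001,"rx":0,"ry":0,"rz":0},{"gripper":1,"tx":-0.0087,"ty":-0.015,"tz":-0.0001,"rx":0,"ry":0,"rz":0}]'; python3 st.py
python3 -m handwheel '[{"gripper":1,"tx":-0.0133,"ty":-0.0112,"tz":-0.0001,"rx":0,"ry":0,"rz":0},{"gripper":1,"tx":-0.0163,"ty":-0.0059,"tz":-0.0001,"rx":0,"ry":0,"rz":0},{"gripper":1,"tx":-0.0174,"ty":0,"tz":-0.0001,"rx":0,"ry":0,"rz":0},{"gripper":1,"tx":-0.0163,"ty":0.0059,"tz":-0.0001,"rx":0,"ry":0,"rz":0},{"gripper":1,"tx":-0.0133,"ty":0.0112,"tz":-0.0001,"rx":0,"ry":0,"rz":0}]'; python3 st.py
```

```text
t: 19.08
ee_pos: [443.9, -211.4, 293.7]
orientation: [3.141, 0.001, -0.0]
ft_force: [-2.2, -6.9, 3.7]
width: 21.2
pos [ 443.9 -211.5  130.7] r 50.4 ang 41.3 F [-2.2 -6.9  3.7] tang -3.7 w 21.2 t 19.07
t: 19.7
ee_pos: [366.7, -212.4, 294.3]
orientation: [-3.141, 0.0, -0.001]
ft_force: [7.1, -1.7, 0.7]
width: 21.4
pos [ 366.8 -212.3  131.3] r 51.0 ang 140.4 F [ 7.1 -1.7  0.7] tang -3.2 w 21.4 t 19.70
```

```bash
python3 -m handwheel '[{"gripper":1,"tx":-0.0082,"ty":0.015,"tz":-0.0001,"rx":0,"ry":0,"rz":0},{"gripper":1,"tx":-0.003,"ty":0.0171,"tz":-0.0001,"rx":0,"ry":0,"rz":0},{"gripper":1,"tx":0.003,"ty":0.0171,"tz":-0.0001,"rx":0,"ry":0,"rz":0},{"gripper":1,"tx":0.0087,"ty":0.015,"tz":-0.0001,"rx":0,"ry":0,"rz":0},{"gripper":1,"tx":0.0133,"ty":0.0112,"tz":-0.0001,"rx":0,"ry":0,"rz":0}]'; python3 st.py
python3 -m handwheel '[{"gripper":1,"tx":0.0163,"ty":0.0059,"tz":-0.0001,"rx":0,"ry":0,"rz":0},{"gripper":1,"tx":0.0174,"ty":0,"tz":-0.0001,"rx":0,"ry":0,"rz":0},{"gripper":1,"tx":0.0163,"ty":-0.0059,"tz":-0.0001,"rx":0,"ry":0,"rz":0},{"gripper":1,"tx":0.0133,"ty":-0.0112,"tz":-0.0001,"rx":0,"ry":0,"rz":0}]'; python3 st.py
```

```text
t: 20.32
ee_pos: [379.9, -288.1, 294.5]
orientation: [-3.139, 0.002, 0.006]
ft_force: [-1.8, 4.0, 7.8]
width: 21.6
pos [ 379.3 -287.6  131.5] r 50.5 ang -122.0 F [-1.8  4.   7.8] tang -3.6 w 21.6 t 20.32
t: 20.82
ee_pos: [444.2, -277.3, 295.1]
orientation: [-3.141, 0.001, 0.003]
ft_force: [-3.5, -2.1, 7.0]
width: 21.6
pos [ 443.9 -277.3  132.1] r 49.9 ang -40.6 F [-3.5 -2.1  7. ] tang -3.8 w 21.6 t 20.82
```

```bash
python3 -m handwheel '[{"gripper":1,"tx":0.0087,"ty":-0.015,"tz":-0.0005,"rx":0,"ry":0,"rz":0},{"gripper":1,"tx":0.003,"ty":-0.0171,"tz":-0.0001,"rx":0,"ry":0,"rz":0},{"gripper":1,"tx":-0.003,"ty":-0.0171,"tz":-0.0001,"rx":0,"ry":0,"rz":0},{"gripper":1,"tx":-0.0087,"ty":-0.015,"tz":-0.0001,"rx":0,"ry":0,"rz":0}]'; python3 st.py
python3 -m handwheel '[{"gripper":1,"tx":-0.0133,"ty":-0.0112,"tz":-0.0001,"rx":0,"ry":0,"rz":0},{"gripper":1,"tx":-0.0163,"ty":-0.0059,"tz":-0.0001,"rx":0,"ry":0,"rz":0},{"gripper":1,"tx":-0.0174,"ty":0,"tz":-0.0001,"rx":0,"ry":0,"rz":0},{"gripper":1,"tx":-0.0163,"ty":0.0059,"tz":-0.0001,"rx":0,"ry":0,"rz":0},{"gripper":1,"tx":-0.0133,"ty":0.0112,"tz":-0.0001,"rx":0,"ry":0,"rz":0}]'; python3 st.py
```

```text
t: 21.32
ee_pos: [444.1, -211.7, 295.8]
orientation: [3.141, 0.001, -0.001]
ft_force: [-1.4, -7.1, 1.3]
width: 21.7
pos [ 444.  -211.7  132.8] r 50.4 ang 41.1 F [-1.4 -7.1  1.3] tang -4.5 w 21.7 t 21.32
t: 21.95
ee_pos: [366.9, -212.4, 296.4]
orientation: [-3.141, 0.001, -0.0]
ft_force: [6.3, -0.8, -0.8]
width: 21.2
pos [ 367.  -212.2  133.4] r 50.9 ang 140.2 F [ 6.3 -0.8 -0.8] tang -3.5 w 21.2 t 21.95
```

```bash
python3 -m handwheel '[{"gripper":1,"tx":-0.0085,"ty":0.015,"tz":-0.0001,"rx":0,"ry":0,"rz":0},{"gripper":1,"tx":-0.003,"ty":0.0171,"tz":-0.0001,"rx":0,"ry":0,"rz":0},{"gripper":1,"tx":0.003,"ty":0.0171,"tz":-0.0001,"rx":0,"ry":0,"rz":0},{"gripper":1,"tx":0.0087,"ty":0.015,"tz":-0.0001,"rx":0,"ry":0,"rz":0},{"gripper":1,"tx":0.0133,"ty":0.0112,"tz":-0.0001,"rx":0,"ry":0,"rz":0}]'; python3 st.py
python3 -m handwheel '[{"gripper":1,"tx":0.0163,"ty":0.0059,"tz":-0.0001,"rx":0,"ry":0,"rz":0},{"gripper":1,"tx":0.0174,"ty":0,"tz":-0.0001,"rx":0,"ry":0,"rz":0},{"gripper":1,"tx":0.0163,"ty":-0.0059,"tz":-0.0001,"rx":0,"ry":0,"rz":0},{"gripper":1,"tx":0,"ty":0,"tz":0,"rx":0,"ry":0,"rz":0},{"gripper":1,"tx":0,"ty":0,"tz":0,"rx":0,"ry":0,"rz":0}]'; python3 st.py
```

```text
t: 22.58
ee_pos: [380.6, -288.5, 296.6]
orientation: [-3.139, 0.002, 0.005]
ft_force: [0.1, 6.1, 5.3]
width: 21.5
pos [ 380.1 -288.1  133.6] r 50.6 ang -120.9 F [0.1 6.1 5.3] tang -3.1 w 21.5 t 22.57
t: 23.2
ee_pos: [431.5, -288.1, 297.1]
orientation: [-3.14, 0.0, 0.002]
ft_force: [1.7, 2.4, 6.8]
width: 21.5
pos [ 431.4 -287.9  134.1] r 50.0 ang -59.6 F [1.7 2.4 6.8] tang 2.7 w 21.5 t 23.20
```

```bash
python3 -m handwheel '[{"gripper":1,"tx":0.0017,"ty":-0.001,"tz":-0.0004,"rx":0,"ry":0,"rz":0},{"gripper":1,"tx":0,"ty":0,"tz":0,"rx":0,"ry":0,"rz":0},{"gripper":1,"tx":0,"ty":0,"tz":0,"rx":0,"ry":0,"rz":0},{"gripper":1,"tx":0,"ty":0,"tz":0,"rx":0,"ry":0,"rz":0},{"gripper":1,"tx":0,"ty":0,"tz":0,"rx":0,"ry":0,"rz":0},{"gripper":1,"tx":0,"ty":0,"tz":0,"rx":0,"ry":0,"rz":0}]'; python3 st.py
python3 - <<'E'
from h import *
im=viewer.get_image('side'); x0,y0=(200,150)
cv2.imwrite('pics/z_side.png',cv2.resize(im['image'][y0:y0+150,x0:x0+200,::-1],None,fx=4,fy=4,interpolation=cv2.INTER_CUBIC))
P=cloud(im);h=cv2.cvtColor(im["image"],cv2.COLOR_RGB2HSV)
m=(P[...,0]>440)&(P[...,0]<600)&(P[...,1]<-300)&(P[...,1]>-375)&(P[...,2]<60)&(h[...,1]>140)&(h[...,0]<14)
print(np.nanmedian(P[m],0),m.sum())
E
python3 st.py
```

```text
t: 23.95
ee_pos: [433.1, -286.8, 297.3]
orientation: [-3.141, -0.0, 0.001]
ft_force: [-2.9, 0.0, 1.6]
width: 21.5
pos [ 433.  -286.7  134.3] r 49.8 ang -57.3 F [-2.9  0.   1.6] tang -2.4 w 21.5 t 23.95
[ 513.82477698 -340.31014587   16.51731705] 373
pos [ 433.  -286.7  134.3] r 49.8 ang -57.2 F [-3.7 -0.2  0.6] tang -3.2 w 21.8 t 24.00
```

View pics/z_side.png

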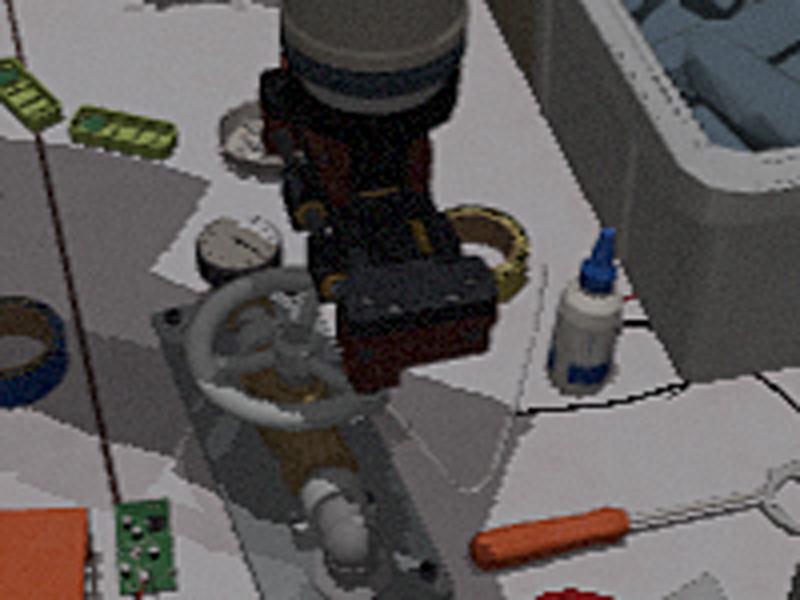

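```bash
python3 - <<'E'
from h import *
im=viewer.get_image('side')
for n in ("driver_tip","driver_grip"):
    for r in recognise(im,n)[:2]:
        u,v=r["xy"][0]*560,r["xy"][1]*420; print(n,round(r["p"],2),round(u),round(v),unp(im,u,v,dep(im,u,v)).round(1))
P=cloud(im); print("expected tip px",proj(im,[638.5,-335,10]))
for x in (570,590,610,630,638): 
    u,v=proj(im,[x,-335,10])[0].round().astype(int); print(x,np.nanmax(P[v-2:v+3,u,2]).round(1))
E
python3 st.py
```

```text
driver_tip 0.59 338 287 [ 517.6 -345.2   12.9]
expected tip px [[390.24133873 273.16435233]]
570 11.8
590 10.9
610 10.5
630 11.2
638 8.0
pos [ 433.1 -286.6  134.4] r 49.8 ang -57.2 F [-3.   0.2  0.9] tang -2.4 w 21.7 t 24.15
```

Blade level at about 11 mm, wheel still, grip on. Handing in.

```bash
python3 -c "
from h import *
print(ctrl.close_job())"; python3 st.py
```

```text
the job is handed in; nothing more can be done
None
the job is handed in; nothing more can be done
```

The job is done and handed in at about 24 s of the 67 s allowed; it gave no verdict, so the points below are my own checks.

**Screwdriver:** I lifted it off the wheel and set it down under contact, with no drop. It lies with the grip at about (519, -335) mm and the blade pointing away from the robot. That is about 144 mm from the stem at the grip, and more at the middle and tip. In the last picture it lay level, with the blade top at about 8–12 mm and the handle top around 17–20 mm. The recogniser's "tip" answer landed on the handle, so I took the tip's position from the known length and the depth readings instead.

**Wheel:** I turned it clockwise about 265° until it met a hard stop at about 27 N, then backed it off two full turns. It was still, with about 2–3 N along the circle, at a handle angle of -57.2°. The stop read -58.6° at 17.5 N and -60.3° at 27 N. Allowing for flex in the fingers, the unloaded stop lies somewhere between -60° and -55.5°. I aimed at the middle of that range, which leaves about ±0.05 rad of uncertainty against the 0.2 rad allowed.

**Grip and bystanders:** The gripper is still closed on the crank handle at 21.7 mm opening. The grasp point is on the 50 mm circle, within about 1 mm. In the last side picture the things around the valve looked undisturbed, but I did not measure their positions again; the circuit boards away from the valve and the cleaner bottle were outside the crop or hidden by the arm.

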